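# Tip a filter disc out of its pocket and slide it into the photometer

## Robot

A 6-joint arm with a two-finger parallel gripper is mounted at the origin on the work surface. World frame = base frame: x ahead of the robot, y to its left, z up, the work surface at z = 0. Lengths are in m, angles in degrees, forces in N, time in s.
With the tool pointing down it reaches from about 0.375 to 0.9 m from the base axis. Payload 3.1 kg.
Tool frame: the origin (TCP) lies at the very end of the fingers, on their centre line; the grasp point (between the pads) lies 19 mm behind it (bot.grip_point_offset is the distance from the TCP to the grasp point, in m); z points along the fingers, x is the direction in which the jaws open and shut, and the axes are right-handed (so a half turn about z gives the same grasp; the last joint's range is limited). The gripper opens to 87 mm and grips with 3 to 60 N. Pads are 19 mm wide; open, the fingers measure 117 mm over their backs; the gripper's body (75 mm by 190 mm) begins 51 mm behind the grasp point.
Start: joints at [63.971, 30.224, 82.088, -0, 67.689, -10.227], TCP at [0.17, 0.601, 0.223] pointing down, gripper open.
Joint ranges: [-176.69, 176.69], [-43.24, 126.21], [12.49, 139.97], [-82, 262], [0, 151.66], [-163.58, 163.58]. Speed limits (degrees/s): [159.86, 159.86, 180, 180, 180, 180].

## Interface

Orientations are given as a 3x3 rotation matrix whose columns are the frame's x, y, z axes.
In Python, from rig import bot, capture, recognise, place_of gives the robot as it stands.
- The arm moves only by the tool send_rows, never from a script. Its argument "motion" is a list of rows, each a list of 2 entries, a list of its own where there are three numbers: the shift along the tool's x, y, z in mm, then the turn about the tool's z in rad. A call has exactly 5 rows; each row shifts and turns the pose as measured when the row begins, along the tool's axes as they then stand; what a row does not reach is not made up. A row lasts 1/12 s, in which the tool goes at most 41.7 mm and 7.16 degrees, less where a joint would pass 70% of its speed; a pose out of reach is approached as far as the arm can. A call with a gripper value outside its range is refused whole. "gripper" is the closure, from 0 (fully open) to 1 (shut), set as the call begins (left out, the last holds). The fingers move at their own pace and stop on an object; the grip force is fixed at half the most. Time passes only in rows, so rows that do not move let the fingers close, or fill a call up. It gives the time, the measured TCP pose, the force and the opening at its end, in the units of the state.
- bot.read_state(): the state, without advancing time (a new reading comes with each control period).
- capture(name): name is "side" or "top"; returns a dict with "image" (400x640x3 uint8, blue, green, red), "fx", "fy", "cx", "cy" (pixels), "rvec" (rotation vector, rad) and "tvec" (3), from world to camera coordinates, as OpenCV has them. Camera axes: x right, y down, z forward; pixel columns grow to the right and rows downward; lengths in m; the calibration is good to about 2 mm. A picture is of the moment at which its call begins. There is no depth.
- bot.hand_in(): hands the job in, once; it reports no verdict.
Trained networks look in the newest picture that a camera, given by its name, has taken for a name from the list of things; names that differ only in an ending like _2 or _b are one class to them, and where a whole thing is asked for, a point or a joint stands for the part that bears it (a point fixed in the world has none). Each returns a list of dicts, best first, with "p" (0 to 1); they miss things now and then, are a little off and sometimes report something else, mostly with a low value. They report only what shows in the picture. A call takes as long as a camera call. They do not tell look-alikes from the thing itself.
- recognise(camera, target): "xy" ([column, row] in pixels, amid what is visible of it).
- place_of(camera, target): "xy" ([column, row] in pixels: a listed point, or the origin of a listed thing).
The state is a dict: "time_s": time; "joint_positions": joint angles; "qvel": joint speeds; "tau": joint torques, N m; "position": TCP position; "tcp_rot": TCP orientation; "force": force on the tool from outside, world axes, zero at the start; "moment": the same for the moment, N m; "opening": opening from 0.0 (shut) to 1.0 (fully open).
Only numpy, scipy, OpenCV 4.12 (cv2) and the standard library are available. Lean on these libraries where they do the work, as an engineer would, in place of code of your own. Each camera call takes 0.05 s, during which the arm holds its last target.

## Task

Take the amber glass filter disc from the white two-pocket storage block: push its overhanging front edge down so that it tips up on edge in its pocket, grip the raised part and lift it out. Stand it in the photometer's groove and slide it into the slit of the grey head until it drops into its home notch, then let go. Leave the green disc flat in its pocket and do not disturb the bottle, beaker or stopper.

Things in the scene. Friction and masses are not known exactly. Their poses are not given: they have to be found in the camera images.
- amber_disc: amber glass disc (filter), 70 mm diameter, 8 mm thick, about 70 g. Origin at the centre of one face (the underside at the start), z along the disc's axis. Starts flat in one of the two pockets of the block, either one
- amber_disc_center (a point): the middle of the amber disc, half way through its thickness
- green_disc: green glass disc, same size and frame as the amber one, lying in the other pocket; to be left there
- block: white storage block, fixed, 100 mm along its x by 182 mm along y. Origin on the bench below the pivot edge (x = 0), half way between the two pockets; z up. Flat land at z = 38 mm for x 0 to 55 mm. On it a round rim per pocket, inner radius 36.5 mm about x = 9, y = +45 or -45 mm, 6 mm thick, top z = 46 mm, level with a lying disc's upper face; no rim on the -x side
- pocket_left (a point): centre of the +y pocket on its land, block frame (9, 45, 38) mm. A lying disc is centred near it, so about 26 mm of the disc overhangs the trench in front (-x)
- pocket_right (a point): centre of the -y pocket on its land, block frame (9, -45, 38) mm; otherwise as the left one. Once a disc leans (either pocket), wide-open fingers (80 mm or so) lowered to just above the rim and closed along block x about x = -8 mm stand it upright, foot on the trench floor, top at z = 78 mm, and grip it; its middle is then at z = 43 mm
- trench (a point): middle of the trench floor, block frame (-13, 0, 8) mm. Trench: x -27 to 0 mm, floor z = 8 mm, 74 mm long in y at each pocket; walls beside and between rise to z = 46 mm. In front a low lip, x -45 to -27 mm, top z = 24 mm, with a thin blue mark before each pocket
- pivot (a point): middle of the pivot edge, block frame (0, 0, 38) mm. Press a disc straight down about 20 mm within 9 mm of its front (-x) edge (further in it wedges): it tips over the pivot edge, slides down and stays leaning 40 to 60 degrees from flat, foot on the trench floor, upper part over the land, reaching x = 24 mm and z = 60 to 70 mm
- photometer: photometer, fixed: aluminium groove leading into a grey head. Origin on the bench under the disc's home; x points along the groove into the head, z up. Groove from x = -105 mm (open end) to the head: 13 mm wide, walls 6 mm thick, tops z = 36 mm, floor z = 12 mm. Head: x 18 to 140 mm, y -55 to 55 mm, top z = 98 mm
- slit (a point): mouth of the head's upright slit at groove floor level, photometer frame (18, 0, 12) mm. Slit 13 mm wide, in line with the groove, roofed at z = 88 mm, 19 mm deep to an end stop at x = 37 mm. The disc can enter it only along the groove
- home (a point): where the disc's middle must end, photometer frame (0, 0, 45) mm, disc axis along photometer y. A floor notch, x -12 to 12 mm, lets the upright disc drop 2 mm and keeps it there, its leading 17 mm inside the slit, the rest outside. The disc rolls in the groove: a light push on its trailing rim near centre height takes it home
- groove_mouth (a point): middle of the open end of the groove, at floor level, photometer frame (-105, 0, 12) mm
- reagent_bottle: brown bottle, 60 mm diameter, 130 mm tall, standing; origin at its underside; bystander
- beaker: glass beaker, 66 mm diameter, 85 mm tall, standing; origin at its underside; bystander
- stopper: glass stopper, 36 mm diameter, 45 mm tall, standing; origin at its underside; bystander
Things that resemble listed ones, but are neither listed nor needed, are in the scene too. Of the things that look like the green_disc, the smallest one is meant.

How it is judged (in metres and radians):
On the way, in this order (a step that is already met when the one before it is completed fails the run):
1. the amber disc is tipped up on edge in its pocket (over 35 degrees, foot in the trench) (angle between amber_disc's own z axis and vertical between 0.6 and 2.5 rad and x of amber_disc_center in the frame of block between -0.045 and 0.055 m and y of amber_disc_center in the frame of block between -0.095 and 0.095 m and height (world z) of amber_disc_center below 0.07 m), for 0.2 s.
2. the amber disc stands in the photometer's groove, short of home (x of amber_disc_center in the frame of photometer between -0.12 and -0.01 m and y of amber_disc_center in the frame of photometer between -0.007 and 0.007 m and z of amber_disc_center in the frame of photometer below 0.055 m).
At the end, for the whole second after the job is handed in: The amber disc rests in the photometer's notch: middle within 5 mm of home along the groove and in height, 6 mm across, axis within 0.2 rad of the photometer's y. The green disc lies flat (0.1 rad) within 15 mm of its start; bottle, beaker and stopper within 30 mm of theirs (x of amber_disc_center in the frame of photometer between -0.005 and 0.005 m and y of amber_disc_center in the frame of photometer between -0.006 and 0.006 m and z of amber_disc_center in the frame of photometer between 0.04 and 0.05 m and angle between the z axis of amber_disc and the y axis of photometer, either way round below 0.2 rad and linear speed of amber_disc below 0.02 m/s and angle between green_disc's own z axis and vertical below 0.1 rad and distance of green_disc from where it was at the start of the episode below 0.015 m and distance of each of reagent_bottle, beaker, stopper from where it was at the start of the episode below 0.03 m); the robot touches nothing.
It fails at once if the bottle, beaker or stopper is moved more than 30 mm (distance of any of reagent_bottle, beaker, stopper from where it was at the start of the episode above 0.03 m).
It fails at once if the green disc is tipped up or moved from its pocket (angle between green_disc's own z axis and vertical above 0.3 rad or distance of green_disc from where it was at the start of the episode above 0.03 m).
It also fails if it takes over 62 s, if anything falls off the work surface, if the arm or the gripper's body presses on something with over 40 N, if the wrist force passes 120 N, or if a joint passes its speed limit or range.

## Working session

There is one attempt and no reset: what is moved stays moved. The work goes in short steps, Python scripts to look and compute and a tool call to move; the robot and the scene stay as the last step left them, time stands still between calls to the robot, and variables do not carry over. Pictures are saved under pics/ and viewed, and the job is handed in when it is done.

Besides the shell and the picture viewer there is one more tool, called as name(argument=value, ...) on one line, values as JSON. send_rows: Moves the arm, as the interface text tells. Its arguments: {"type":"object","properties":{"motion":{"type":"array","items":{"type":"array"}},"gripper":{"type":"number"}},"required":["motion"]}

```bash
ls; mkdir -p pics; python3 - <<'E'
from rig import bot,capture,recognise,place_of
import cv2
s=bot.read_state();print(s)
for c in("side","top"):
    d=capture(c);cv2.imwrite(f"pics/{c}0.png",d["image"]);print(c,{k:d[k] for k in d if k!="image"})
    for t in["amber_disc","amber_disc_center","green_disc","block","pocket_left","pocket_right","trench","pivot","photometer","slit","home","groove_mouth","reagent_bottle","beaker","stopper"]:
        print(t,[(round(x['p'],2),[round(float(v),1) for v in x['xy']]) for x in place_of(c,t)])
print(bot.read_state()["time_s"])
E
```

```text
pics
{'time_s': 0.0, 'joint_positions': array([ 6.39720854e+01,  3.02795502e+01,  8.21556839e+01, -1.55782633e-03,
        6.76878703e+01, -1.02264030e+01]), 'qvel': array([ 0.07972642, -0.05996538, -0.01371288, -0.00834664, -0.02255571,
        0.11458031]), 'tau': array([ 3.61648426e-05, -4.40047538e+01, -1.76592511e+01,  6.33177278e-02,
        5.82285156e-02, -1.55190119e-04]), 'position': array([0.16983913, 0.60073159, 0.22156926]), 'tcp_rot': array([[ 2.72294699e-01,  9.62213464e-01, -9.20211547e-04],
       [ 9.62211571e-01, -2.72296021e-01, -1.94170487e-03],
       [-2.11890451e-03, -3.56722253e-04, -9.99997691e-01]]), 'force': array([-0.21662184,  0.05774775, -0.22446934]), 'moment': array([ 0.01179153, -0.0038296 ,  0.05517992]), 'opening': 1.0042016697550082}
side {'fx': 408.72354600174003, 'fy': 408.72354600174003, 'cx': 319.0622387646642, 'cy': 198.4901539015004, 'rvec': array([ 1.07019521, -2.5175403 ,  0.92656298]), 'tvec': array([0.39788091, 0.3575825 , 0.58907213])}
amber_disc [(0.9, [241.1, 294.4]), (0.64, [271.4, 300.8])]
amber_disc_center [(0.67, [242.8, 294.6])]

[... 680 characters left out ...]
08, 0.56324769, 0.76517796])}
amber_disc [(0.82, [210.9, 221.3])]
amber_disc_center []
green_disc [(0.73, [246.7, 311.3]), (0.68, [218.0, 153.9]), (0.4, [306.9, 283.1])]
block [(0.97, [234.9, 230.9])]
pocket_left [(0.67, [214.7, 221.8])]
pocket_right [(0.88, [255.0, 228.3])]
trench [(0.57, [235.3, 235.8])]
pivot [(0.97, [231.8, 227.3]), (0.31, [211.0, 220.1])]
photometer [(0.79, [404.4, 199.8])]
slit [(0.71, [419.8, 196.6]), (0.6, [234.7, 232.0])]
home [(0.69, [414.3, 196.3]), (0.55, [234.1, 232.7])]
groove_mouth [(0.95, [364.3, 211.9])]
reagent_bottle [(0.97, [353.6, 124.6]), (0.19, [364.4, 212.4])]
beaker [(0.68, [212.4, 221.3]), (0.63, [277.4, 122.8])]
stopper [(0.76, [309.5, 282.0])]
1.6
```

```bash
python3 - <<'E'
import cv2
im=cv2.imread("pics/side0.png");cv2.imwrite("pics/s0z.png",cv2.resize(im[130:400,180:440],None,fx=2.2,fy=2.2,interpolation=3))
im=cv2.imread("pics/top0.png");cv2.imwrite("pics/t0z.png",cv2.resize(im[90:340,160:480],None,fx=2.4,fy=2.4,interpolation=3))
E
```

```text
(no output)
```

View pics/s0z.png

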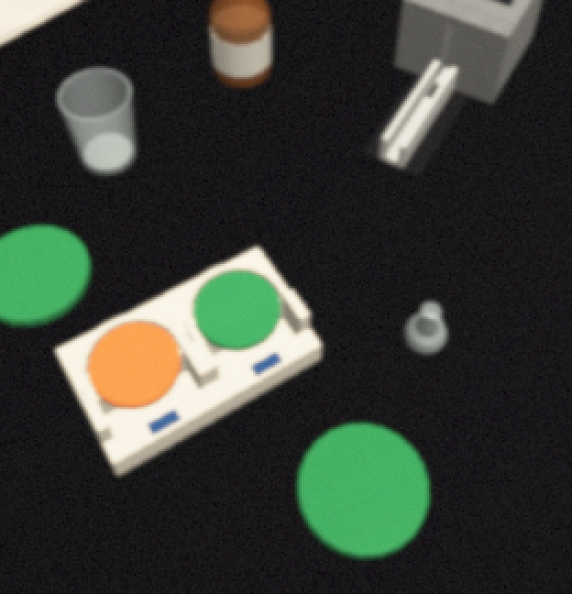

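View pics/t0z.png

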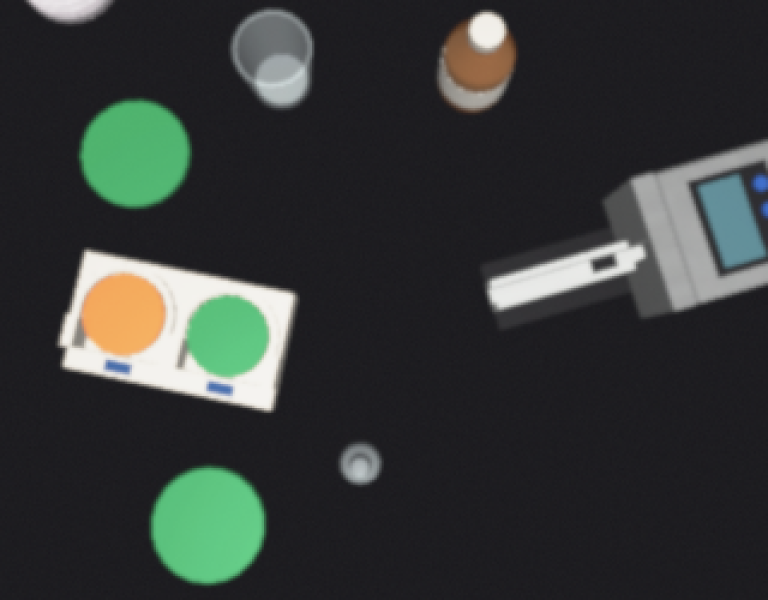

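```bash
cat > h.py <<'E'
import cv2,numpy as np
K={};P={}
K['side']=np.array([[408.72354600174003,0,319.0622387646642],[0,408.72354600174003,198.4901539015004],[0,0,1]])
K['top']=np.array([[386.4624178299316,0,316.21092771690746],[0,386.4624178299316,201.2423737389448],[0,0,1]])
P['side']=(np.array([1.07019521,-2.5175403,0.92656298]),np.array([0.39788091,0.3575825,0.58907213]))
P['top']=(np.array([2.1619092,-2.16358687,0.12803686]),np.array([0.01674708,0.56324769,0.76517796]))
def proj(c,X):
    return cv2.projectPoints(np.asarray(X,float).reshape(-1,1,3),P[c][0],P[c][1],K[c],None)[0].reshape(-1,2)
def w(pose,X):
    x,y,a=pose;X=np.atleast_2d(np.asarray(X,float))/1000
    return np.c_[x+np.cos(a)*X[:,0]-np.sin(a)*X[:,1],y+np.sin(a)*X[:,0]+np.cos(a)*X[:,1],X[:,2]]
def onplane(c,uv,z):
    R,_=cv2.Rodrigues(P[c][0]);o=-R.T@P[c][1]
    d=R.T@np.linalg.inv(K[c])@np.array([uv[0],uv[1],1.]);return o+d*(z-o[2])/d[2]
def box(x0,x1,y0,y1,z0,z1): return [(x,y,z) for x in(x0,x1) for y in(y0,y1) for z in(z0,z1)]
S=8
def fill(m,uv):
    h=cv2.convexHull(np.round((uv+0.5)*16*4-0.5*16).astype(np.int32)); cv2.fillConvexPoly(m,h,1.0,shift=4)
E
python3 - <<'E'
from h import *
from scipy.optimize import minimize
ims={c:cv2.imread(f"pics/{c}0.png") for c in K}
for c in K:
    hsv=cv2.cvtColor(ims[c],cv2.COLOR_BGR2HSV)
    for n,lo,hi,z in(("amber",(8,110,120),(22,255,255),.046),("green",(55,90,90),(85,255,255),.046),("blue",(100,90,60),(125,255,255),.024)):
        m=cv2.inRange(hsv,lo,hi);k,l,st,ce=cv2.connectedComponentsWithStats(m)
        for i in range(1,k):
            if st[i,4]>15: print(c,n,st[i,4],ce[i].round(1),(onplane(c,ce[i],z)*1000).round(1))
boxes=[box(-45,-27,-91,91,0,24),box(-27,55,-91,91,0,38)]+[box(-27,0,a,b,0,46) for a,b in((-91,-82),(82,91),(-8,8))]
for s in(1,-1):
    boxes.append([(9+42.5*np.cos(t),45*s+42.5*np.sin(t),46) for t in np.linspace(-1.5,1.5,15)]); boxes.append([(9+35*np.cos(t),45*s+35*np.sin(t),46) for t in np.linspace(0,6.28,30)])
roi={'side':(195,420,215,375) ,'top':(175,300,180,270)}
def mask(c,pose):
    m=np.zeros((1600,2560),np.float32)
    for b in boxes: fill(m,proj(c,w(pose,b)))
    return cv2.GaussianBlur(cv2.resize(m,(640,400),interpolation=cv2.INTER_AREA),(0,0),1.0)
obs={}
for c in K:
    m=np.clip((ims[c].max(2).astype(np.float32)-35)/(180-35),0,1)
    a=np.zeros((400,640),np.uint8);
    big=[]; # limit to connected comp containing block
    k,l,st,ce=cv2.connectedComponentsWithStats((m>.15).astype(np.uint8))
    p=(215,222) if c=='top' else (241,294)
    a=cv2.dilate((l==l[p[1],p[0]]).astype(np.uint8),np.ones((5,5)))
    obs[c]=m*a
def cost(q,cs=('side','top')):
    return sum(((mask(c,(q[0]/1000,q[1]/1000,q[2]/50))-obs[c])**2).sum() for c in cs)
A=onplane('side',(241,294),.046);
import sys
t=[onplane('top',ce,.046)*1000 for ce in ((211.5,221),(255,229.5))]
d=t[0]-t[1];ang=np.arctan2(d[1],d[0])-np.pi/2;mid=(t[0]+t[1])/2
x0=[mid[0]-9*np.cos(ang),mid[1]-9*np.sin(ang),ang*50]
print(x0,np.degrees(ang))
for cs in(('side','top'),('side',),('top',)):
    r=minimize(cost,x0,args=(cs,),method='Nelder-Mead',options=dict(initial_simplex=[x0]+[[x0[j]+4*(i==j) for j in range(3)] for i in range(3)],xatol=.05,fatol=.05))
    print(cs,r.x.round(2),np.degrees(r.x[2]/50),r.fun)
    if len(cs)==2:
        q=r.x;pose=(q[0]/1000,q[1]/1000,q[2]/50);out=[]
        for c,(x0_,x1,y0,y1) in(('side',(200,350,220,360)),('top',(170,300,180,270))):
            im=cv2.resize(ims[c],None,fx=5,fy=5,interpolation=3)
            for b in boxes:
                h=cv2.convexHull(((proj(c,w(pose,b))+.5)*5).astype(np.int32));cv2.polylines(im,[h],True,(0,0,255),1)
            o=im[y0*5:y1*5,x0_*5:x1*5];cv2.imwrite(f"pics/bf_{c}.png",o)
        x0=list(q)
E
```

```text
side amber 383 [290.3 137.7] [757.1 -89.1  46. ]
side amber 1265 [240.7 295.4] [520.1 232.6  46. ]
side green 5297 [ 36.3 283.7] [775.7 468.   46. ]
side green 1898 [194.3 254.5] [641.4 243.7  46. ]
side green 1041 [287.4 270.4] [501.8 144.9  46. ]
side green 2931 [344.7 352.3] [334.4 175.9  46. ]
side blue 521 [591.8  13. ] [  545.3 -1284.2    24. ]
side blue 1259 [630.3  39.5] [  386.6 -1195.1    24. ]
side blue 3070 [401.8  54.3] [ 826.1 -592.5   24. ]
side blue 35 [394.4 108.4] [ 677.4 -373.9   24. ]
side blue 35 [403.4 111.4] [ 653.9 -381.1   24. ]
side blue 35 [412.7 114.7] [ 629.4 -387.7   24. ]
side blue 249 [ 19.5 268.2] [847.8 481.4  24. ]
side blue 31 [300.6 294.9] [459.9 152.6  24. ]
side blue 37 [254.1 321.2] [478.3 240.4  24. ]
top amber 415 [358.7 116.2] [740.1 -72.3  46. ]
top amber 904 [210.9 220.5] [522.7 228.8  46. ]
top green 1632 [215.8 153.7] [660.4 222.9  46. ]
top green 847 [254.3 229.6] [504.3 141.   46. ]
top green 1858 [246.3 308.5] [349.6 154.   46. ]
top blue 6086 [585.5  81.4] [ 825.7 -568.1   24. ]
top blue 288 [91.8 73.1] [844.4 502.5  24. ]
top blue 58 [476.5 165.9] [ 639.3 -322.2   24. ]
top blue 60 [480.2 176.8] [ 615.8 -329.    24. ]
top blue 61 [484.2 188. ] [ 592.1 -336.1   24. ]
top blue 27 [208.7 242.6] [478.7 237.9  24. ]
top blue 26 [251.2 251.4] [460.5 150.1  24. ]
[np.float64(504.3089425971804), np.float64(185.26275278117697), np.float64(-9.64268996583818)] -11.049708763913515
('side', 'top') [505.07 188.51 -10.25] -11.745680711800722 118.12344360351562
('side',) [505.07 188.51 -10.25] -11.745680711800722 54.11223602294922
('top',) [505.16 187.71 -10.17] -11.652139512538822 59.131832122802734
```

View overlays.

View pics/bf_side.png

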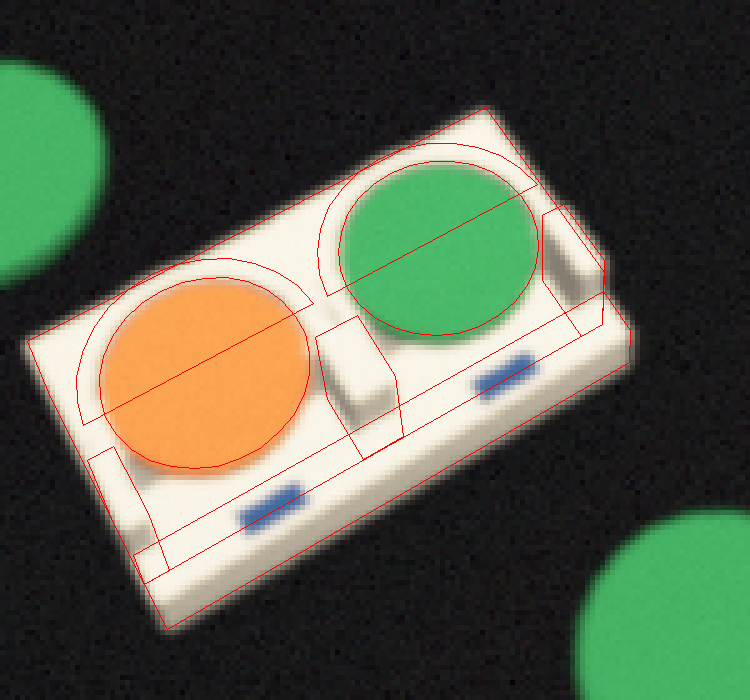

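View pics/bf_top.png

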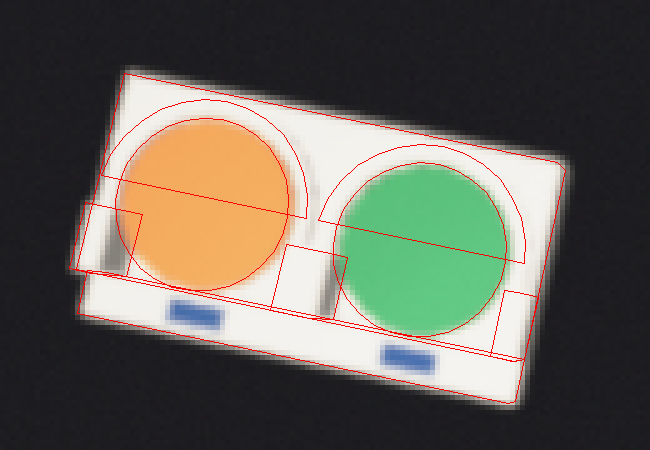

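```bash
cat > ph.py <<'E'
from h import *
from scipy.optimize import minimize
import sys
ims={c:cv2.imread(f"pics/{c}0.png") for c in K}
walls=[box(-105,18,6.5,12.5,36,36),box(-105,18,-12.5,-6.5,36,36)]
head=[box(18,140,-55,55,0,98)]
# initial from net
m=onplane('top',(364.3,211.9),.012);h=onplane('top',(404.4,199.8),0.0)
m2=onplane('side',(356.3,200.3),.012);h2=onplane('side',(374.8,174.0),0)
print(m,h,m2,h2)
M=(m+m2)/2;d=(onplane('top',(419.8,196.6),.012)+onplane('side',(381.8,170.8),.012))/2-M
ang=np.arctan2(d[1],d[0]);print(np.degrees(ang),np.linalg.norm(d))
pose=(M[0]+.105*np.cos(ang),M[1]+.105*np.sin(ang),ang)
print(pose)
if len(sys.argv)>1: pose=(float(sys.argv[1])/1000,float(sys.argv[2])/1000,np.radians(float(sys.argv[3])))
for c,(a,b,e,f) in(('side',(330,450,100,215)),('top',(350,500,140,245))):
    im=cv2.resize(ims[c],None,fx=5,fy=5,interpolation=3)
    def L(b_,col):
        q=cv2.convexHull(((proj(c,w(pose,b_))+.5)*5).astype(np.int32));cv2.polylines(im,[q],True,col,1)
    for x in walls: L(x,(0,0,255))
    L(box(18,140,-55,55,98,98),(255,0,255));L(box(18,18,-55,55,0,98),(255,0,255));L(box(-12,12,-6.5,6.5,12,12),(0,255,0));L(box(18,37,-6.5,6.5,88,88),(0,255,0))
    L(box(18,18,-6.5,6.5,36,88),(0,255,255)); L(box(-105,-105,-12.5,12.5,0,36),(255,255,0))
    cv2.imwrite(f"pics/pf_{c}{sys.argv[4] if len(sys.argv)>4 else ''}.png",im[e*5:f*5,a*5:b*5])
E
python3 ph.py
```

```text
[ 0.54294009 -0.08529065  0.012     ] [ 0.57006836 -0.17352419  0.        ] [ 0.54361337 -0.08383976  0.012     ] [ 0.57325312 -0.18031962  0.        ]
-77.10750925730365 0.11497612777233575
(np.float64(0.5667045762270433), np.float64(-0.18691820263977293), np.float64(-1.3457799145519562))
```

View pics/pf_side.png

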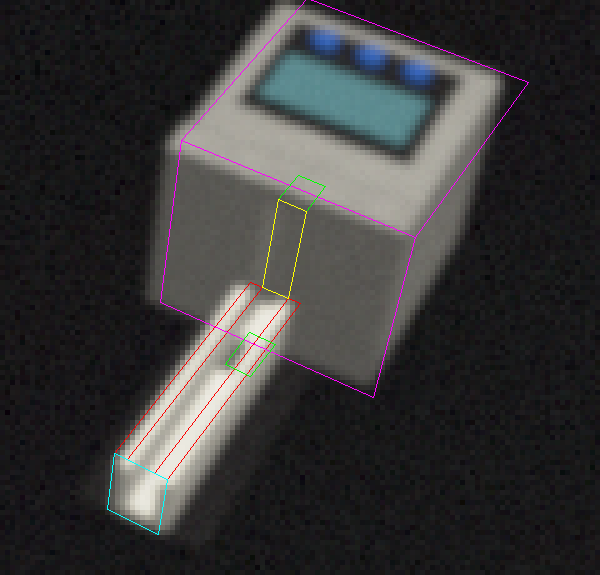

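View pics/pf_top.png

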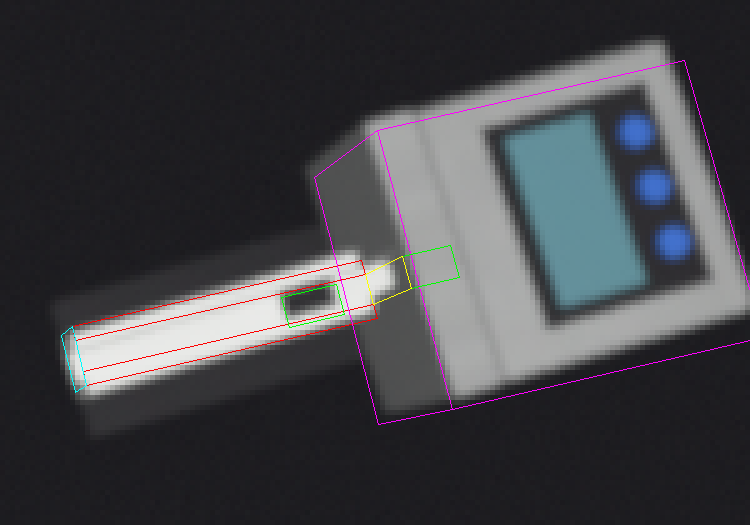

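```bash
cat > fit.py <<'E'
from h import *
from scipy.optimize import minimize
from scipy.ndimage import map_coordinates
ims={c:cv2.imread(f"pics/{c}0.png") for c in K}
G={}
for c in K:
    g=cv2.GaussianBlur(cv2.cvtColor(ims[c],cv2.COLOR_BGR2GRAY).astype(np.float32),(0,0),1.2)
    gx=cv2.Sobel(g,cv2.CV_32F,1,0)/8;gy=cv2.Sobel(g,cv2.CV_32F,0,1)/8;G[c]=(gx,gy)
H=[(18,-55,98),(18,55,98),(140,55,98),(140,-55,98)]
hl=[(H[i],H[(i+1)%4]) for i in range(4)]+[((18,-55,0),(18,55,0)),((18,-55,0),(18,-55,98)),((18,55,0),(18,55,98))]
wl=[((-105,12.5,36),(10,12.5,36)),((-105,-12.5,36),(10,-12.5,36)),((-105,-12.5,36),(-105,12.5,36)),((-12,-6.5,12),(-12,6.5,12))]
def sc(q,cs=('side','top'),lines=hl+wl,off=None):
    pose=(q[0]/1000,q[1]/1000,q[2]/50);s=0
    for c in cs:
        for a,b in lines:
            t=np.linspace(0.03,.97,40)[:,None];X=np.array(a)*(1-t)+np.array(b)*t
            uv=proj(c,w(pose,X));d=uv[-1]-uv[0];n=np.array([-d[1],d[0]])/np.hypot(*d)
            v=[map_coordinates(k,[uv[:,1],uv[:,0]],order=1,mode='constant') for k in G[c]]
            s-=min(abs((v[0]*n[0]+v[1]*n[1])).mean(),30)*np.sqrt(np.hypot(*d)/50)
    return s
x0=np.array([567.5,-185,-1.3458*50])
def go(**k):
    best=None
    for dx in(-5,0,5):
        for dy in(-5,0,5):
            for da in(-2,0,2):
                x=x0+[dx,dy,da]
                r=minimize(sc,x,args=tuple(k.values()),method='Nelder-Mead',options=dict(initial_simplex=[x]+[list(x+3*np.eye(3)[i]) for i in range(3)]))
                if best is None or r.fun<best.fun:best=r
    return best
for cs in(('side','top'),('side',),('top',)):
    for n,l in(("all",hl+wl),("head",hl),("groove",wl)):
        r=go(cs=cs,lines=l);print(cs,n,r.x[:2].round(2),np.degrees(r.x[2]/50).round(2),round(r.fun,1))
E
python3 fit.py
```

```text
('side', 'top') all [ 568.18 -184.58] -73.48 -377.5
('side', 'top') head [ 569.   -184.29] -74.12 -241.1
('side', 'top') groove [ 568.12 -184.59] -73.46 -137.0
('side',) all [ 567.43 -182.79] -73.62 -158.0
('side',) head [ 568.33 -182.49] -74.2 -105.1
('side',) groove [ 567.17 -183.03] -74.0 -53.1
('top',) all [ 569.21 -184.71] -73.9 -223.9
('top',) head [ 568.99 -184.9 ] -73.76 -139.9
('top',) groove [ 569.41 -184.27] -73.67 -84.6
```

```bash
python3 ph.py 568.4 -184.3 -73.8 b; python3 - <<'E'
import cv2,numpy as np
a=cv2.imread("pics/pf_sideb.png");b=cv2.imread("pics/pf_topb.png");b=cv2.resize(b,None,fx=.8,fy=.8,interpolation=3);a=cv2.resize(a,None,fx=.8,fy=.8)
b=cv2.resize(b,(480,336))
o=np.zeros((600,800,3),np.uint8);a=cv2.resize(cv2.imread("pics/pf_sideb.png"),(400,383));o[:383,:400]=a;o[:280,400:]=cv2.resize(cv2.imread("pics/pf_topb.png"),(400,280));cv2.imwrite("pics/pfb.png",o)
E
```

```text
[ 0.54294009 -0.08529065  0.012     ] [ 0.57006836 -0.17352419  0.        ] [ 0.54361337 -0.08383976  0.012     ] [ 0.57325312 -0.18031962  0.        ]
-77.10750925730365 0.11497612777233575
(np.float64(0.5667045762270433), np.float64(-0.18691820263977293), np.float64(-1.3457799145519562))
```

View pics/pf_topb.png

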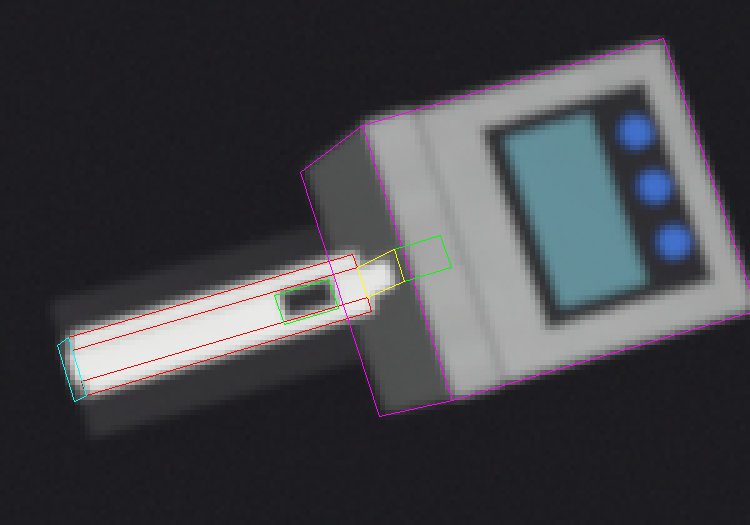

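View pics/pf_sideb.png

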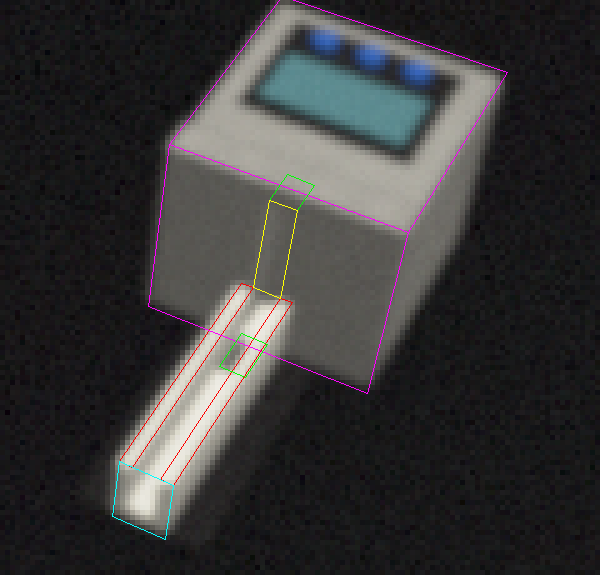

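```bash
cat > pl.py <<'E'
import sys,numpy as np
from rig import bot
B=(505.1,188.3,-11.7);PH=(568.4,-184.3,-73.8)
def fr(F,p):
    a=np.radians(F[2]);return np.array([F[0]+np.cos(a)*p[0]-np.sin(a)*p[1],F[1]+np.sin(a)*p[0]+np.cos(a)*p[1],p[2]])
def plan(F,p,yaw,n):
    s=bot.read_state();R=s['tcp_rot'];pos=s['position']*1000
    y0=np.degrees(np.arctan2(R[1,0],R[0,0]));t=fr(F,p);d=t-pos
    print("t",round(s['time_s'],2),"pos",pos.round(1),"yaw",y0.round(2),"f",s['force'].round(1),"op",round(s['opening'],3),"target",t.round(1),"d",d.round(1))
    dy=(yaw-y0+180)%360-180
    for i in range(n):
        a=np.radians(dy*i/n);Rz=np.array([[np.cos(a),-np.sin(a),0],[np.sin(a),np.cos(a),0],[0,0,1]])
        l=(Rz@R).T@(d/n);print([[round(float(v),1) for v in l],round(float(-np.radians(dy/n)),3)])
    a=np.radians(F[2]);e=pos-np.array([F[0],F[1],0]);print("pos in frame",np.round([np.cos(a)*e[0]+np.sin(a)*e[1],-np.sin(a)*e[0]+np.cos(a)*e[1],e[2]],1))
if __name__=="__main__":
    F={'B':B,'P':PH}[sys.argv[1]];plan(F,[float(v) for v in sys.argv[2:5]],float(sys.argv[5]),int(sys.argv[6]))
E
python3 pl.py B -34 45 90 -11.7 15
```

```text
t 1.6 pos [170.1 601.4 222.6] yaw 74.2 f [0.2 0.1 0.4] op 1.002 target [480.9 239.3  90. ] d [ 310.8 -362.1 -132.6]
[[-17.6, 26.5, 8.8], 0.1]
[[-14.9, 28.1, 8.8], 0.1]
[[-12.0, 29.5, 8.8], 0.1]
[[-9.0, 30.5, 8.8], 0.1]
[[-5.9, 31.3, 8.8], 0.1]
[[-2.7, 31.7, 8.8], 0.1]
[[0.4, 31.8, 8.8], 0.1]
[[3.6, 31.6, 8.8], 0.1]
[[6.7, 31.1, 8.8], 0.1]
[[9.8, 30.3, 8.8], 0.1]
[[12.8, 29.1, 8.8], 0.1]
[[15.6, 27.7, 8.8], 0.1]
[[18.3, 26.0, 8.8], 0.1]
[[20.8, 24.1, 8.8], 0.1]
[[23.1, 21.9, 8.8], 0.1]
pos in frame [-411.8  336.6  222.6]
```

send_rows(motion=[[[-17.6, 26.5, 6], 0.1], [[-14.9, 28.1, 6], 0.1], [[-12, 29.5, 6], 0.1], [[-9, 30.5, 6], 0.1], [[-5.9, 31.3, 6], 0.1]], gripper=1.0)

```text
time_s: 2.02
position: [0.273, 0.4835, 0.1931]
tcp_rot: [[0.707, 0.707, 0.003], [0.707, -0.707, 0.01], [0.01, -0.005, -1.0]]
force: [0.6, 1.4, 0.4]
opening: 0.707
```

send_rows(motion=[[[-2.7, 31.7, 8], 0.1], [[0.4, 31.8, 8], 0.1], [[3.6, 31.6, 8], 0.1], [[6.7, 31.1, 8], 0.1], [[9.8, 30.3, 8], 0.1]])

```text
time_s: 2.43
position: [0.3792, 0.3562, 0.1523]
tcp_rot: [[0.966, 0.258, 0.008], [0.258, -0.966, 0.014], [0.011, -0.011, -1.0]]
force: [0.8, 0.4, 0.2]
opening: 0.323
```

```bash
python3 pl.py B -34 45 80 -11.7 10
```

```text
t 2.43 pos [379.2 356.2 152.3] yaw 14.95 f [0.8 0.4 0.2] op 0.323 target [480.9 239.3  80. ] d [ 101.7 -116.9  -72.3]
[[6.7, 14.0, 7.1], 0.047]
[[7.4, 13.7, 7.2], 0.047]
[[8.0, 13.3, 7.2], 0.047]
[[8.6, 12.9, 7.2], 0.047]
[[9.2, 12.5, 7.2], 0.047]
[[9.8, 12.1, 7.2], 0.047]
[[10.3, 11.6, 7.2], 0.047]
[[10.8, 11.1, 7.2], 0.047]
[[11.3, 10.6, 7.2], 0.047]
[[11.8, 10.0, 7.2], 0.047]
pos in frame [-157.3  138.9  152.3]
```

send_rows(motion=[[[6.7, 14.0, 7.1], 0.047], [[7.4, 13.7, 7.2], 0.047], [[8, 13.3, 7.2], 0.047], [[8.6, 12.9, 7.2], 0.047], [[9.2, 12.5, 7.2], 0.047]])

```text
time_s: 2.85
position: [0.436, 0.291, 0.1151]
tcp_rot: [[1.0, 0.005, 0.011], [0.005, -1.0, 0.014], [0.011, -0.014, -1.0]]
force: [0.2, 0.4, -0.3]
opening: 0.018
```

send_rows(motion=[[[9.8, 12.1, 5], 0.047], [[10.3, 11.6, 5], 0.047], [[10.8, 11.1, 5], 0.047], [[11.3, 10.6, 5], 0.047], [[11, 10, 5], 0.047]])

```text
time_s: 3.27
position: [0.4882, 0.2279, 0.0886]
tcp_rot: [[0.971, -0.24, 0.013], [-0.24, -0.971, 0.015], [0.009, -0.018, -1.0]]
force: [0.3, 0.4, -0.4]
opening: 0.004
```

```bash
python3 pl.py B -34 45 60 -11.7 5
```

```text
t 3.27 pos [488.2 227.9  88.6] yaw -13.92 f [ 0.3  0.4 -0.4] op 0.004 target [480.9 239.3  60. ] d [ -7.2  11.4 -28.6]
[[-2.0, -1.8, 5.7], -0.008]
[[-2.0, -1.8, 5.7], -0.008]
[[-2.0, -1.8, 5.7], -0.008]
[[-2.0, -1.8, 5.7], -0.008]
[[-1.9, -1.8, 5.7], -0.008]
pos in frame [-24.6  35.3  88.6]
```

send_rows(motion=[[[-2, -1.8, 5.7], -0.008], [[-2, -1.8, 5.7], -0.008], [[-2, -1.8, 5.7], -0.008], [[-2, -1.8, 5.7], -0.008], [[-2, -1.8, 5.7], -0.008]])

```text
time_s: 3.68
position: [0.4831, 0.2392, 0.0585]
tcp_rot: [[0.98, -0.201, 0.017], [-0.201, -0.98, 0.016], [0.013, -0.019, -1.0]]
force: [-1.0, -0.8, 1.2]
opening: 0.009
```

send_rows(motion=[[[0, 0, 0], 0], [[0, 0, 0], 0], [[0, 0, 0], 0], [[0, 0, 0], 0], [[0, 0, 0], 0]])

```text
time_s: 4.1
position: [0.4796, 0.2418, 0.057]
tcp_rot: [[0.981, -0.194, 0.013], [-0.194, -0.981, 0.015], [0.009, -0.017, -1.0]]
force: [0.5, 0.1, 0.6]
opening: 0.003
```

```bash
python3 pl.py B -34 45 26 -11.7 15;python3 - <<'E'
from rig import *
import cv2,numpy as np
for c in("side","top"):
    im=capture(c)["image"];cv2.imwrite(f"pics/{c}1.png",cv2.resize(im[150:370,170:390],None,fx=2.5,fy=2.5))
print(bot.read_state()['tcp_rot'].round(4))
E
```

```text
t 4.1 pos [479.6 241.8  57. ] yaw -11.21 f [0.5 0.1 0.6] op 0.003 target [480.9 239.3  26. ] d [  1.4  -2.5 -31. ]
[[0.1, 0.2, 2.1], 0.001]
[[0.1, 0.2, 2.1], 0.001]
[[0.1, 0.2, 2.1], 0.001]
[[0.1, 0.2, 2.1], 0.001]
[[0.1, 0.2, 2.1], 0.001]
[[0.1, 0.2, 2.1], 0.001]
[[0.1, 0.2, 2.1], 0.001]
[[0.1, 0.2, 2.1], 0.001]
[[0.1, 0.2, 2.1], 0.001]
[[0.1, 0.2, 2.1], 0.001]
[[0.1, 0.2, 2.1], 0.001]
[[0.1, 0.2, 2.1], 0.001]
[[0.1, 0.2, 2.1], 0.001]
[[0.1, 0.2, 2.1], 0.001]
[[0.1, 0.2, 2.1], 0.001]
pos in frame [-35.8  47.2  57. ]
[[ 0.9808 -0.1945  0.0128]
 [-0.1947 -0.9807  0.0151]
 [ 0.0096 -0.0173 -0.9998]]
```

View pics/side1.png

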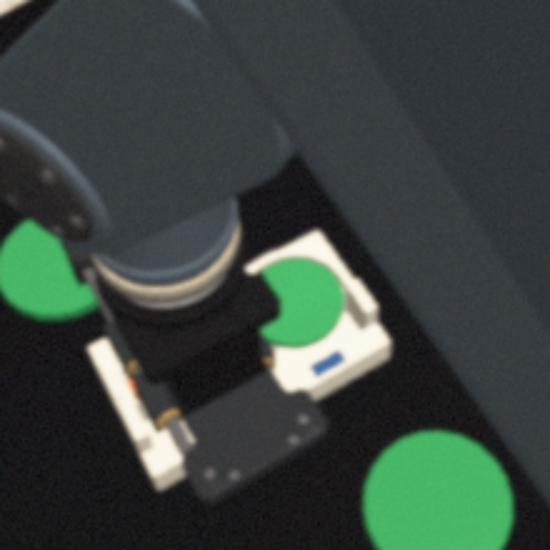

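send_rows(motion=[[[0.3, 0.4, 2], 0.002], [[0.3, 0.4, 2], 0.002], [[0.3, 0.4, 2], 0.002], [[0.3, 0.4, 2], 0.002], [[0.3, 0.4, 2], 0.002]])

```text
time_s: 4.62
position: [0.4822, 0.2392, 0.0472]
tcp_rot: [[0.978, -0.206, 0.015], [-0.206, -0.978, 0.016], [0.012, -0.018, -1.0]]
force: [-0.1, -0.1, -0.2]
opening: 0.007
```

send_rows(motion=[[[0, 0, 2.5], 0], [[0, 0, 2.5], 0], [[0, 0, 2.5], 0], [[0, 0, 2.5], 0], [[0, 0, 2.5], 0]])

```text
time_s: 5.03
position: [0.4821, 0.2391, 0.0331]
tcp_rot: [[0.978, -0.207, 0.014], [-0.207, -0.978, 0.015], [0.011, -0.018, -1.0]]
force: [-0.6, 0.8, 0.1]
opening: 0.006
```

```bash
python3 pl.py B -34 45 26 -11.7 5
```

```text
t 5.03 pos [482.1 239.1  33.1] yaw -11.94 f [-0.6  0.8  0.1] op 0.006 target [480.9 239.3  26. ] d [-1.2  0.2 -7.1]
[[-0.3, 0.0, 1.4], -0.001]
[[-0.3, 0.0, 1.4], -0.001]
[[-0.3, 0.0, 1.4], -0.001]
[[-0.3, 0.0, 1.4], -0.001]
[[-0.3, 0.0, 1.4], -0.001]
pos in frame [-32.8  45.   33.1]
```

send_rows(motion=[[[-0.2, 0, 1.4], 0], [[-0.2, 0, 1.4], 0], [[-0.2, 0, 1.2], 0], [[0, 0, 0.8], 0], [[0, 0, 0.5], 0]])

```text
time_s: 5.45
position: [0.4813, 0.2393, 0.0265]
tcp_rot: [[0.978, -0.206, 0.013], [-0.207, -0.978, 0.015], [0.01, -0.018, -1.0]]
force: [-0.5, -1.0, -1.0]
opening: 0.007
```

```bash
python3 pl.py B -34 45 26 -11.7 1;python3 - <<'E'
from rig import *
import cv2,numpy as np
for c in("side","top"):
    im=capture(c)["image"];cv2.imwrite(f"pics/{c}2.png",cv2.resize(im[200:350,170:370],None,fx=4,fy=4,interpolation=3))
E
```

```text
t 5.45 pos [481.3 239.3  26.5] yaw -11.93 f [-0.5 -1.  -1. ] op 0.007 target [480.9 239.3  26. ] d [-0.4 -0.  -0.5]
[[-0.4, 0.1, 0.5], -0.004]
pos in frame [-33.6  45.1  26.5]
```

View pics/side2.png

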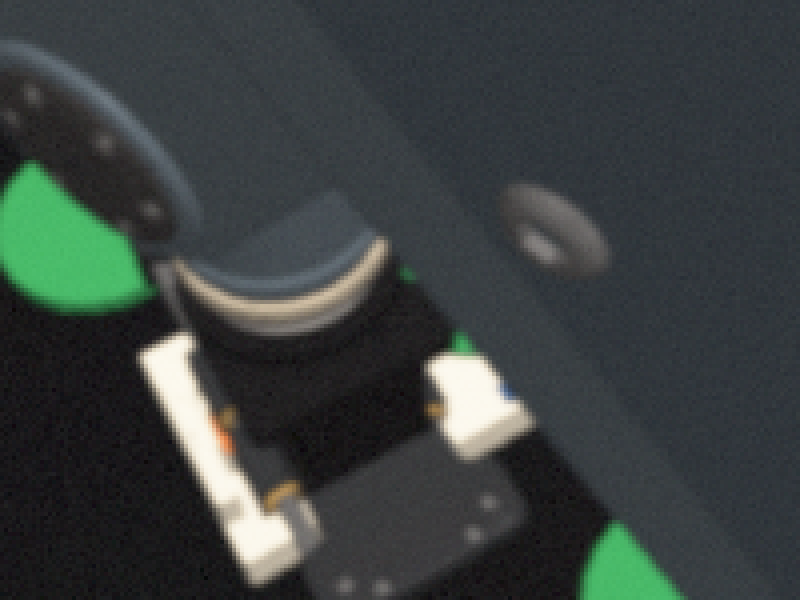

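View pics/top2.png

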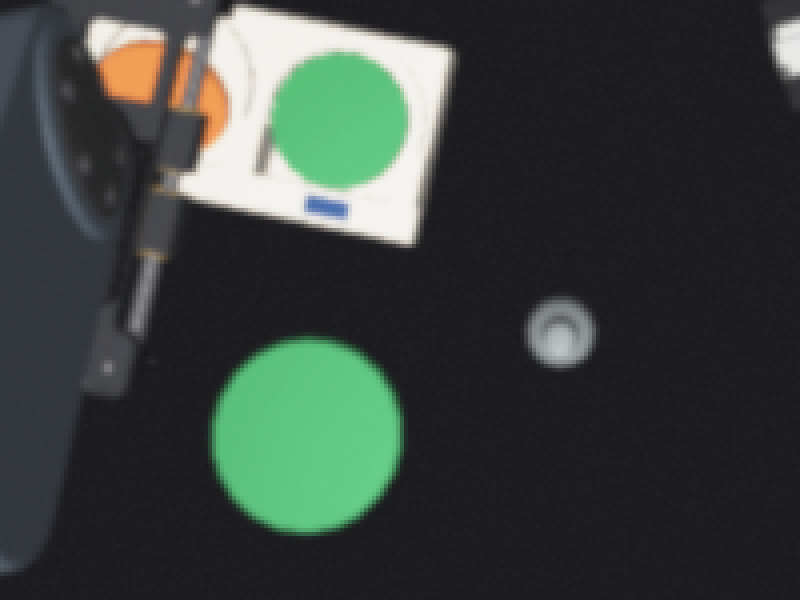

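send_rows(motion=[[[-1, 0, -12], 0], [[0, 0, -15], 0], [[0, 0, -15], 0], [[0, 0, -15], 0], [[0, 0, -10], 0]])

```text
time_s: 5.97
position: [0.4774, 0.238, 0.0966]
tcp_rot: [[0.978, -0.207, 0.008], [-0.207, -0.978, 0.014], [0.005, -0.015, -1.0]]
force: [0.1, -0.7, 0.1]
opening: 0.007
```

send_rows(motion=[[[-20, 0, -5], 0], [[-20, 0, -5], 0], [[-20, 0, -5], 0], [[-15, 0, 0], 0], [[0, 0, 0], 0]], gripper=0.0)

```text
time_s: 6.38
position: [0.4055, 0.2542, 0.1196]
tcp_rot: [[0.978, -0.208, 0.023], [-0.209, -0.978, 0.018], [0.019, -0.022, -1.0]]
force: [-0.6, -0.6, -0.8]
opening: 0.297
```

```bash
python3 pl.py B -8 45 100 -11.7 5;python3 - <<'E'
from rig import *
import cv2,numpy as np
o=[]
for c in("side","top"):
    im=capture(c)["image"];cv2.imwrite(f"pics/{c}3.png",im)
    r=(210,350,200,350) if c=='side' else (170,270,180,300)
    cv2.imwrite(f"pics/{c}3z.png",cv2.resize(im[r[0]:r[1],r[2]:r[3]],None,fx=4,fy=4,interpolation=3))
print(bot.read_state()['tcp_rot'].round(4))
E
```

```text
t 6.38 pos [405.5 254.2 119.6] yaw -12.05 f [-0.6 -0.6 -0.8] op 0.297 target [506.4 234.  100. ] d [100.9 -20.2 -19.6]
[[20.5, -0.2, 4.3], -0.001]
[[20.5, -0.1, 4.3], -0.001]
[[20.5, -0.1, 4.3], -0.001]
[[20.5, -0.1, 4.3], -0.001]
[[20.5, -0.1, 4.3], -0.001]
pos in frame [-110.9   44.3  119.6]
[[ 0.9775 -0.209   0.0278]
 [-0.2095 -0.9776  0.019 ]
 [ 0.0232 -0.0244 -0.9994]]
```

View pics/side3z.png

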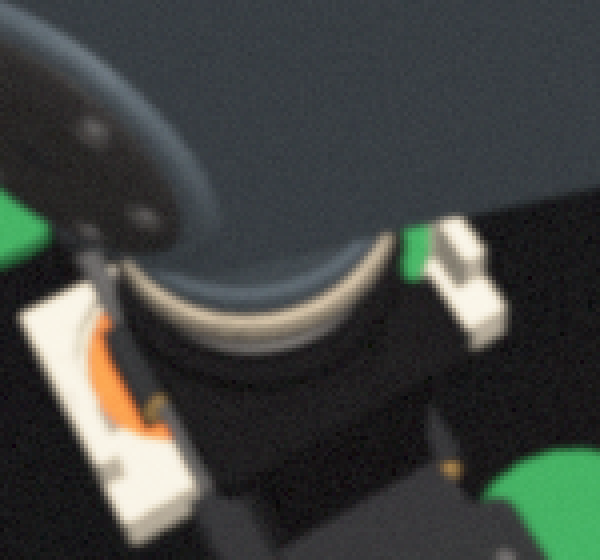

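View pics/top3z.png

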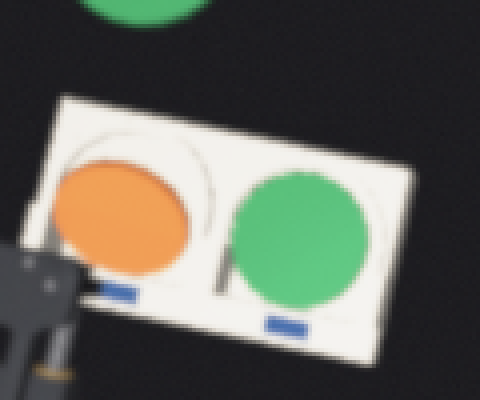

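send_rows(motion=[[[18, 0, 3], 0], [[20, 0, 3], 0], [[20, 0, 3], 0], [[20, 0, 3], 0], [[14, 0, 3], 0]], gripper=0.0)

```text
time_s: 6.9
position: [0.5071, 0.2348, 0.1086]
tcp_rot: [[0.978, -0.207, 0.033], [-0.208, -0.978, 0.02], [0.029, -0.026, -0.999]]
force: [0.3, -0.4, -0.5]
opening: 0.767
```

send_rows(motion=[[[0, 0, 0], 0], [[0, 0, 0], 0], [[0, 0, 0], 0], [[0, 0, 0], 0], [[0, 0, 0], 0]])

```text
time_s: 7.32
position: [0.5129, 0.2331, 0.1084]
tcp_rot: [[0.977, -0.211, 0.038], [-0.212, -0.977, 0.02], [0.033, -0.028, -0.999]]
force: [-0.0, -1.2, 0.3]
opening: 0.996
```

```bash
python3 pl.py B -8 45 51 -11.7 10; python3 -c "
from rig import bot;print(bot.read_state()['tcp_rot'].round(4))"
```

```text
t 7.32 pos [512.9 233.1 108.4] yaw -12.27 f [-0.  -1.2  0.3] op 0.996 target [506.4 234.   51. ] d [ -6.5   0.9 -57.4]
[[-0.8, 0.2, 5.7], -0.001]
[[-0.8, 0.2, 5.7], -0.001]
[[-0.8, 0.2, 5.7], -0.001]
[[-0.8, 0.2, 5.7], -0.001]
[[-0.8, 0.2, 5.7], -0.001]
[[-0.8, 0.2, 5.7], -0.001]
[[-0.8, 0.2, 5.7], -0.001]
[[-0.8, 0.2, 5.7], -0.001]
[[-0.8, 0.2, 5.7], -0.001]
[[-0.8, 0.2, 5.7], -0.001]
pos in frame [ -1.5  45.4 108.4]
[[ 0.9766 -0.2115  0.0379]
 [-0.2123 -0.977   0.0203]
 [ 0.0327 -0.0279 -0.9991]]
```

send_rows(motion=[[[-1.3, 0.2, 5], 0.002], [[-1.3, 0.2, 5], 0.002], [[-1.3, 0.2, 5], 0.002], [[-1.3, 0.2, 5], 0.002], [[-1.3, 0.2, 5], 0.002]])

```text
time_s: 7.73
position: [0.5045, 0.2351, 0.0822]
tcp_rot: [[0.975, -0.22, 0.038], [-0.221, -0.975, 0.021], [0.032, -0.028, -0.999]]
force: [-0.2, 0.5, 0.1]
opening: 0.998
```

```bash
python3 pl.py B -8 45 50 -11.7 5; python3 -c "
from rig import bot;print(bot.read_state()['tcp_rot'].round(4))"
```

```text
t 7.73 pos [504.5 235.1  82.2] yaw -12.76 f [-0.2  0.5  0.1] op 0.998 target [506.4 234.   50. ] d [  1.9  -1.1 -32.2]
[[0.2, 0.3, 6.4], -0.004]
[[0.2, 0.3, 6.4], -0.004]
[[0.2, 0.3, 6.4], -0.004]
[[0.2, 0.3, 6.4], -0.004]
[[0.2, 0.3, 6.4], -0.004]
pos in frame [-10.1  45.7  82.2]
[[ 0.9748 -0.2198  0.0378]
 [-0.2207 -0.9751  0.0206]
 [ 0.0324 -0.0284 -0.9991]]
```

send_rows(motion=[[[0.4, 0.2, 6], -0.004], [[0.4, 0.2, 6], -0.004], [[0.4, 0.2, 6], -0.004], [[0.3, 0.2, 6], -0.004], [[0, 0, 4], -0.002]])

```text
time_s: 8.15
position: [0.5057, 0.2346, 0.0501]
tcp_rot: [[0.979, -0.2, 0.035], [-0.201, -0.979, 0.02], [0.031, -0.027, -0.999]]
force: [-0.5, -0.2, -0.3]
opening: 0.999
```

send_rows(motion=[[[0, 0, 0], 0], [[0, 0, 0], 0], [[0, 0, 0], 0], [[0, 0, 0], 0], [[0, 0, 0], 0]])

```text
time_s: 8.57
position: [0.5057, 0.2343, 0.0488]
tcp_rot: [[0.979, -0.2, 0.034], [-0.201, -0.979, 0.02], [0.029, -0.026, -0.999]]
force: [-0.7, 0.8, 0.4]
opening: 0.998
```

```bash
python3 pl.py B -8 45 50 -11.7 1; python3 -c "
from rig import bot;print(bot.read_state()['tcp_rot'].round(4))"
```

```text
t 8.57 pos [505.7 234.3  48.8] yaw -11.61 f [-0.7  0.8  0.4] op 0.998 target [506.4 234.   50. ] d [ 0.7 -0.3  1.2]
[[0.8, 0.2, -1.2], 0.002]
pos in frame [-8.8 45.2 48.8]
[[ 0.9791 -0.2004  0.0339]
 [-0.2012 -0.9794  0.0197]
 [ 0.0293 -0.0261 -0.9992]]
```

send_rows(motion=[[[0, 0, 0], 0], [[0, 0, 0], 0], [[0, 0, 0], 0], [[0, 0, 0], 0], [[0, 0, 0], 0]], gripper=1.0)

```text
time_s: 8.98
position: [0.5115, 0.235, 0.0515]
tcp_rot: [[0.979, -0.2, 0.048], [-0.201, -0.979, 0.022], [0.042, -0.031, -0.999]]
force: [3.6, -0.9, 2.2]
opening: 0.708
```

send_rows(motion=[[[0, 0, 0], 0], [[0, 0, 0], 0], [[0, 0, 0], 0], [[0, 0, 0], 0], [[0, 0, 0], 0]])

```text
time_s: 9.4
position: [0.5238, 0.2354, 0.0563]
tcp_rot: [[0.977, -0.198, 0.073], [-0.201, -0.979, 0.025], [0.067, -0.039, -0.997]]
force: [6.0, -1.8, 4.6]
opening: 0.332
```

send_rows(motion=[[[0, 0, 0], 0], [[0, 0, 0], 0], [[0, 0, 0], 0], [[0, 0, 0], 0], [[0, 0, 0], 0]])

```text
time_s: 9.82
position: [0.5207, 0.2358, 0.058]
tcp_rot: [[0.977, -0.201, 0.067], [-0.203, -0.979, 0.026], [0.06, -0.039, -0.997]]
force: [0.7, 0.3, 8.2]
opening: 0.15
```

send_rows(motion=[[[0, 0, 0], 0], [[0, 0, 0], 0], [[0, 0, 0], 0], [[0, 0, 0], 0], [[0, 0, 0], 0]])

```text
time_s: 10.23
position: [0.5153, 0.2373, 0.061]
tcp_rot: [[0.978, -0.202, 0.058], [-0.204, -0.979, 0.027], [0.051, -0.038, -0.998]]
force: [-0.3, 0.0, 7.9]
opening: 0.132
```

```bash
python3 pl.py B -8 45 50 -11.7 1;python3 - <<'E'
from rig import *
import cv2,numpy as np
o=[]
for c in("side","top"):
    im=capture(c)["image"];cv2.imwrite(f"pics/{c}4.png",im)
    r=(190,350,190,350) if c=='side' else (150,290,160,320)
    o.append(cv2.resize(im[r[0]:r[1],r[2]:r[3]],(400,400),interpolation=3))
cv2.imwrite("pics/4.png",np.hstack(o))
print(bot.read_state()['tcp_rot'].round(4))
E
```

```text
t 10.23 pos [515.3 237.3  61. ] yaw -11.76 f [-0.3  0.   7.9] op 0.132 target [506.4 234.   50. ] d [ -8.9  -3.3 -11. ]
[[-8.6, 5.4, 10.3], -0.001]
pos in frame [ 0. 50. 61.]
[[ 0.9777 -0.2017  0.0579]
 [-0.2035 -0.9787  0.0271]
 [ 0.0512 -0.0383 -0.998 ]]
```

View pics/4.png

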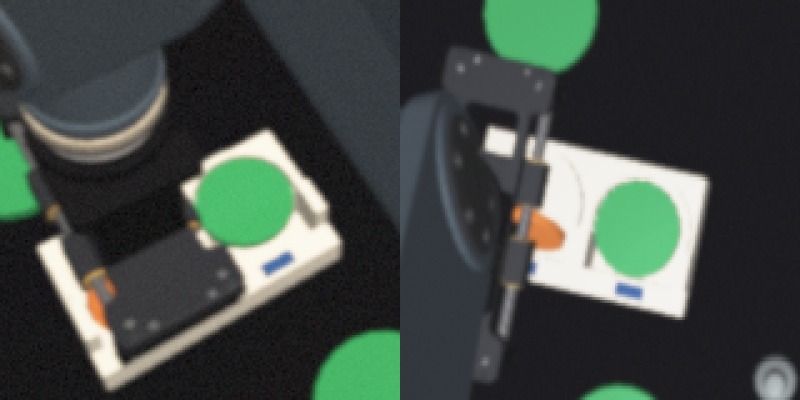

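send_rows(motion=[[[-2, 0, 1.5], 0], [[-2, 0, 1.5], 0], [[-2, 0, 1.5], 0], [[-2, 0, 1.5], 0], [[-2, 0, 1.5], 0]])

```text
time_s: 10.75
position: [0.5124, 0.2395, 0.062]
tcp_rot: [[0.977, -0.198, 0.076], [-0.201, -0.979, 0.028], [0.069, -0.042, -0.997]]
force: [2.7, -4.3, 13.5]
opening: 0.122
```

```bash
python3 pl.py B -8 45 50 -11.7 1; python3 -c "
from rig import bot;print(bot.read_state()['tcp_rot'].round(4))"
```

```text
t 10.75 pos [512.4 239.5  62. ] yaw -11.61 f [ 2.7 -4.3 13.5] op 0.122 target [506.4 234.   50. ] d [ -6.   -5.5 -12. ]
[[-5.6, 7.1, 11.4], 0.002]
pos in frame [-3.2 51.6 62. ]
[[ 0.9772 -0.1982  0.0758]
 [-0.2008 -0.9792  0.0277]
 [ 0.0687 -0.0423 -0.9967]]
```

send_rows(motion=[[[0.2, 0, -2], 0], [[0.2, 0, -2], 0], [[0.2, 0, -3], 0], [[0.3, 0, -4], 0], [[0.3, 0, -4], 0]])

```text
time_s: 11.17
position: [0.5019, 0.2379, 0.0747]
tcp_rot: [[0.979, -0.199, 0.054], [-0.2, -0.979, 0.024], [0.048, -0.035, -0.998]]
force: [0.2, 0.1, -0.8]
opening: 0.086
```

```bash
python3 pl.py B -8 45 100 -11.7 1; python3 -c "
from rig import bot;print(bot.read_state()['tcp_rot'].round(4))"
```

```text
t 11.17 pos [501.9 237.9  74.7] yaw -11.57 f [ 0.2  0.1 -0.8] op 0.086 target [506.4 234.  100. ] d [ 4.5 -3.9 25.3]
[[6.4, 2.0, -25.1], 0.002]
pos in frame [-13.2  47.9  74.7]
[[ 0.9785 -0.1988  0.0542]
 [-0.2004 -0.9794  0.0242]
 [ 0.0483 -0.0346 -0.9982]]
```

send_rows(motion=[[[0.5, 0, -8], 0], [[0.5, 0, -8], 0], [[0.5, 0, -8], 0], [[0.5, 0, -8], 0], [[0.5, 0, -8], 0]])

```text
time_s: 11.58
position: [0.5003, 0.236, 0.1166]
tcp_rot: [[0.979, -0.199, 0.049], [-0.2, -0.98, 0.023], [0.043, -0.032, -0.999]]
force: [1.0, 0.2, -1.0]
opening: 0.088
```

send_rows(motion=[[[0.5, 0, -6], 0], [[0.5, 0, -6], 0], [[0.2, 0, -3], 0], [[0, 0, 0], 0], [[0, 0, 0], 0]])

```text
time_s: 12.0
position: [0.5027, 0.2357, 0.137]
tcp_rot: [[0.979, -0.199, 0.055], [-0.2, -0.979, 0.025], [0.049, -0.035, -0.998]]
force: [-0.6, -0.5, -0.8]
opening: 0.091
```

```bash
python3 pl.py P -60 0 140 16.2 20;python3 - <<'E'
from rig import *
import cv2,numpy as np
o=[]
for c in("side","top"):
    im=capture(c)["image"];cv2.imwrite(f"pics/{c}5.png",im)
    r=(190,350,190,350) if c=='side' else (150,310,160,320)
    o.append(cv2.resize(im[r[0]:r[1],r[2]:r[3]],(400,400),interpolation=3))
cv2.imwrite("pics/5.png",np.hstack(o))
print(bot.read_state()['tcp_rot'].round(4))
E
```

```text
t 12.0 pos [502.7 235.7 137. ] yaw -11.56 f [-0.6 -0.5 -0.8] op 0.091 target [ 551.7 -126.7  140. ] d [  48.9 -362.4    3. ]
[[6.0, 17.3, -0.5], -0.024]
[[5.6, 17.4, -0.5], -0.024]
[[5.2, 17.5, -0.5], -0.024]
[[4.8, 17.6, -0.5], -0.024]
[[4.3, 17.8, -0.6], -0.024]
[[3.9, 17.9, -0.6], -0.024]
[[3.5, 17.9, -0.6], -0.024]
[[3.0, 18.0, -0.6], -0.024]
[[2.6, 18.1, -0.7], -0.024]
[[2.2, 18.1, -0.7], -0.024]
[[1.7, 18.2, -0.7], -0.024]
[[1.3, 18.2, -0.7], -0.024]
[[0.8, 18.3, -0.8], -0.024]
[[0.4, 18.3, -0.8], -0.024]
[[-0.1, 18.3, -0.8], -0.024]
[[-0.5, 18.3, -0.8], -0.024]
[[-0.9, 18.2, -0.8], -0.024]
[[-1.4, 18.2, -0.9], -0.024]
[[-1.8, 18.2, -0.9], -0.024]
[[-2.3, 18.1, -0.9], -0.024]
pos in frame [-421.7   54.1  137. ]
[[ 0.9786 -0.1986  0.0546]
 [-0.2002 -0.9795  0.0244]
 [ 0.0487 -0.0348 -0.9982]]
```

View pics/5.png

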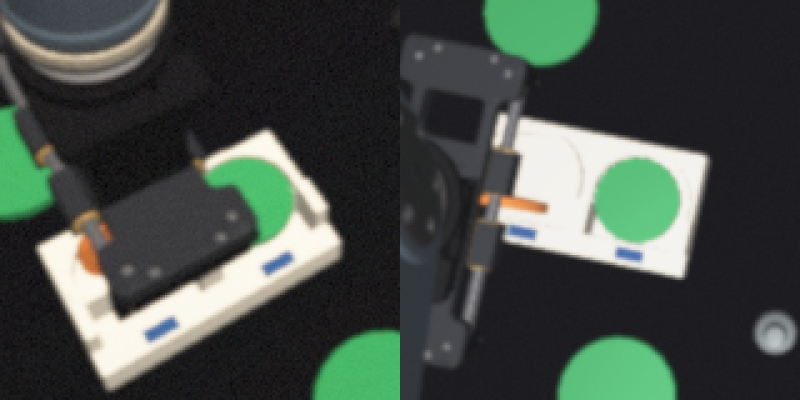

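send_rows(motion=[[[6, 17.3, -0.5], -0.024], [[5.6, 17.4, -0.5], -0.024], [[5.2, 17.5, -0.5], -0.024], [[4.8, 17.6, -0.5], -0.024], [[4.3, 17.8, -0.6], -0.024]])

```text
time_s: 12.52
position: [0.513, 0.1456, 0.1351]
tcp_rot: [[0.996, -0.068, 0.05], [-0.069, -0.997, 0.025], [0.048, -0.029, -0.998]]
force: [0.1, 0.7, -0.7]
opening: 0.085
```

send_rows(motion=[[[3.9, 17.9, -0.6], -0.024], [[3.5, 17.9, -0.6], -0.024], [[3.0, 18, -0.6], -0.024], [[2.6, 18, -0.7], -0.024], [[2.2, 18, -0.7], -0.024]])

```text
time_s: 12.93
position: [0.5247, 0.0512, 0.1338]
tcp_rot: [[0.997, 0.059, 0.043], [0.058, -0.998, 0.026], [0.045, -0.023, -0.999]]
force: [0.9, -0.7, -0.4]
opening: 0.084
```

```bash
python3 pl.py P -60 0 140 16.2 10; python3 -c "
from rig import bot;print(bot.read_state()['tcp_rot'].round(4))"
```

```text
t 12.93 pos [524.7  51.2 133.8] yaw 3.31 f [ 0.9 -0.7 -0.4] op 0.084 target [ 551.7 -126.7  140. ] d [  26.9 -177.9    6.2]
[[1.7, 17.9, -1.0], -0.022]
[[1.3, 17.9, -1.0], -0.022]
[[0.9, 18.0, -1.0], -0.022]
[[0.5, 18.0, -1.0], -0.022]
[[0.1, 18.0, -1.0], -0.022]
[[-0.3, 18.0, -1.1], -0.022]
[[-0.7, 18.0, -1.1], -0.022]
[[-1.1, 17.9, -1.1], -0.022]
[[-1.5, 17.9, -1.1], -0.022]
[[-1.9, 17.9, -1.1], -0.022]
pos in frame [-238.3   23.8  133.8]
[[ 0.9973  0.0588  0.0431]
 [ 0.0577 -0.998   0.0258]
 [ 0.0445 -0.0233 -0.9987]]
```

send_rows(motion=[[[1.7, 17.9, -1], -0.022], [[1.3, 17.9, -1], -0.022], [[0.9, 18, -1], -0.022], [[0.5, 18, -1], -0.022], [[0.1, 18, -1], -0.022]])

```text
time_s: 13.35
position: [0.5367, -0.0421, 0.1341]
tcp_rot: [[0.984, 0.173, 0.036], [0.172, -0.985, 0.027], [0.041, -0.021, -0.999]]
force: [-1.1, -0.4, -0.1]
opening: 0.095
```

send_rows(motion=[[[-0.3, 16, -1], -0.015], [[-0.7, 14, -1], -0.01], [[-1.1, 12, -1], 0], [[-1.5, 8, -1], 0], [[-1.5, 4, -1], 0]])

```text
time_s: 13.77
position: [0.5414, -0.102, 0.1353]
tcp_rot: [[0.98, 0.196, 0.033], [0.195, -0.98, 0.028], [0.038, -0.021, -0.999]]
force: [-0.1, 0.3, -1.5]
opening: 0.094
```

```bash
python3 pl.py P -60 0 140 16.2 5;python3 - <<'E'
from rig import *
import cv2,numpy as np
o=[]
for c in("side","top"):
    im=capture(c)["image"];cv2.imwrite(f"pics/{c}6.png",im)
    r=(90,250,280,440) if c=='side' else (120,280,300,460)
    o.append(cv2.resize(im[r[0]:r[1],r[2]:r[3]],(400,400),interpolation=3))
cv2.imwrite("pics/6.png",np.hstack(o))
print(bot.read_state()['tcp_rot'].round(4))
E
```

```text
t 13.77 pos [ 541.4 -102.   135.3] yaw 11.26 f [-0.1  0.3 -1.5] op 0.094 target [ 551.7 -126.7  140. ] d [ 10.2 -24.7   4.7]
[[1.1, 5.2, -1.0], -0.017]
[[1.0, 5.2, -1.0], -0.017]
[[0.9, 5.3, -1.0], -0.017]
[[0.8, 5.3, -1.0], -0.017]
[[0.7, 5.3, -1.0], -0.017]
pos in frame [-86.6  -2.9 135.3]
[[ 0.9801  0.1959  0.0329]
 [ 0.195  -0.9804  0.0283]
 [ 0.0378 -0.0213 -0.9991]]
```

View pics/6.png

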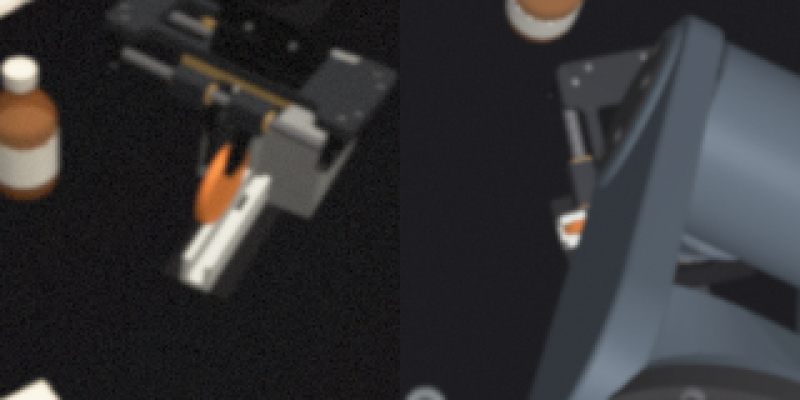

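send_rows(motion=[[[1.1, 5, 0], -0.017], [[1, 5, 0], -0.017], [[0.9, 4, 0], -0.017], [[0.8, 4, 0], -0.017], [[0.5, 3, 0], -0.01]])

```text
time_s: 14.28
position: [0.5498, -0.1191, 0.135]
tcp_rot: [[0.959, 0.282, 0.031], [0.281, -0.959, 0.03], [0.038, -0.02, -0.999]]
force: [0.8, -0.8, -1.1]
opening: 0.085
```

send_rows(motion=[[[0, 0, 0], 0], [[0, 0, 0], 0], [[0, 0, 0], 0], [[0, 0, 0], 0], [[0, 0, 0], 0]])

```text
time_s: 14.7
position: [0.5503, -0.1192, 0.135]
tcp_rot: [[0.959, 0.283, 0.031], [0.282, -0.959, 0.03], [0.038, -0.02, -0.999]]
force: [-0.0, -0.3, -0.9]
opening: 0.088
```

```bash
cat > dfit.py <<'E'
from rig import *
from h import *
from scipy.optimize import minimize
import sys
im=capture("side")["image"];s=bot.read_state();n=sys.argv[1]
cv2.imwrite(f"pics/side{n}.png",im)
R=s['tcp_rot'];p=s['position'];hsv=cv2.cvtColor(im,cv2.COLOR_BGR2HSV)
m=cv2.inRange(hsv,(5,130,60),(20,255,255));k,l,st,ce=cv2.connectedComponentsWithStats(m)
print([(st[i,4],ce[i].round(0)) for i in range(1,k) if st[i,4]>30])
t=np.linspace(0,2*np.pi,60)
def pts(oy,oz,ox=0):
    c=p+R@(np.array([ox,oy,oz])/1000)
    return np.vstack([c+(R@np.array([0*t+e,.035*np.cos(t),.035*np.sin(t)])).T if False else (c[:,None]+R@np.vstack([0*t+e,.035*np.cos(t),.035*np.sin(t)])).T for e in(-.004,.004)])
pp=proj('side',pts(0,18))
ctr=pp.mean(0)
i=min((i for i in range(1,k) if st[i,4]>60),key=lambda i:np.hypot(*(ce[i]-ctr)))
obs=(l==i).astype(np.float32);ys,xs=np.nonzero(obs);print("blob",i,xs.min(),xs.max(),ys.min(),ys.max(),"pred",pp.min(0),pp.max(0))
# boundary cost: lower boundary free of occlusion: extreme pixels must match, no orange outside
def cost(q):
    mm=np.zeros((1600,2560),np.float32);fill(mm,proj('side',pts(q[0],q[1])))
    mm=cv2.resize(mm,(640,400),interpolation=cv2.INTER_AREA)
    ypx=np.arange(400)[:,None]
    d=(mm-obs)**2
    return (d*np.where(obs>0,3,1)).sum()
x=np.array([0.,18.]);r=minimize(cost,x,method='Nelder-Mead',options=dict(initial_simplex=[x,x+[6,0],x+[0,8]]))
print("off tool y,z",r.x,r.fun)
c=p+R@(np.array([0,r.x[0],r.x[1]])/1000);a=np.radians(-73.8);e=(c-[.5684,-.1843,0])*1000
print("disc centre in P",np.round([np.cos(a)*e[0]+np.sin(a)*e[1],-np.sin(a)*e[0]+np.cos(a)*e[1],e[2]],1))
o=cv2.resize(im,None,fx=5,fy=5,interpolation=3)
h=cv2.convexHull(((proj('side',pts(*r.x))+.5)*5).astype(np.int32));cv2.polylines(o,[h],True,(255,255,0),1)
u=ctr.astype(int);cv2.imwrite(f"pics/df{n}.png",o[max(0,(u[1]-55)*5):(u[1]+60)*5,(u[0]-60)*5:(u[0]+60)*5])
E
python3 pl.py P -60 0 140 16.2 5; python3 dfit.py 7
```

```text
t 14.7 pos [ 550.3 -119.2  135. ] yaw 16.41 f [-0.  -0.3 -0.9] op 0.088 target [ 551.7 -126.7  140. ] d [ 1.4 -7.4  5. ]
[[-0.1, 1.5, -1.0], 0.001]
[[-0.1, 1.5, -1.0], 0.001]
[[-0.1, 1.5, -1.0], 0.001]
[[-0.1, 1.5, -1.0], 0.001]
[[-0.1, 1.5, -1.0], 0.001]
pos in frame [-67.5   0.7 135. ]
[(np.int32(40), array([366., 111.])), (np.int32(508), array([289., 137.])), (np.int32(310), array([369., 157.])), (np.int32(73), array([291., 166.]))]
blob 7 361 378 140 172 pred [360.26308677 137.17293738] [379.76690367 171.92227342]
off tool y,z [ 1.92021462 22.79211766] 100.69921875
disc centre in P [-66.1   1.6 112.2]
```

View pics/df7.png

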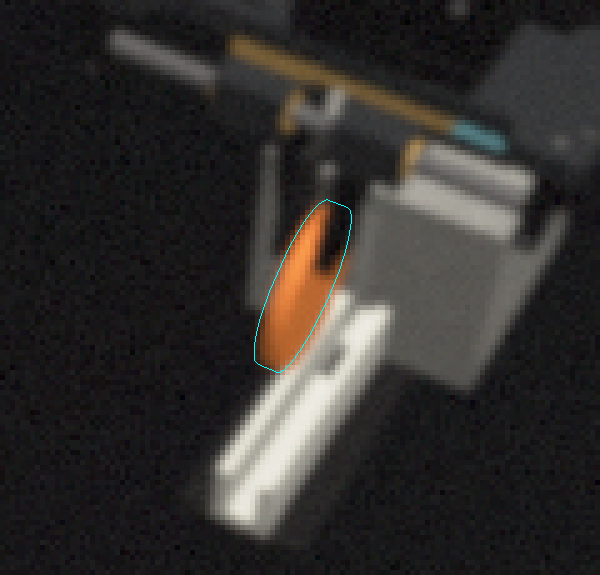

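```bash
python3 pl.py P -62 -1.8 85 16.2 10
```

```text
t 14.75 pos [ 550.2 -119.2  135. ] yaw 16.41 f [ 0.1  0.  -1.7] op 0.085 target [ 549.4 -125.3   85. ] d [ -0.8  -6.1 -50. ]
[[-0.4, 0.7, 5.0], 0.0]
[[-0.4, 0.7, 5.0], 0.0]
[[-0.4, 0.7, 5.0], 0.0]
[[-0.4, 0.7, 5.0], 0.0]
[[-0.4, 0.7, 5.0], 0.0]
[[-0.4, 0.7, 5.0], 0.0]
[[-0.4, 0.7, 5.0], 0.0]
[[-0.4, 0.7, 5.0], 0.0]
[[-0.4, 0.7, 5.0], 0.0]
[[-0.4, 0.7, 5.0], 0.0]
pos in frame [-67.6   0.7 135. ]
```

send_rows(motion=[[[-0.4, 0.7, 5], 0], [[-0.4, 0.7, 5], 0], [[-0.4, 0.7, 5], 0], [[-0.4, 0.7, 5], 0], [[-0.4, 0.7, 5], 0]])

```text
time_s: 15.17
position: [0.5505, -0.1225, 0.1084]
tcp_rot: [[0.958, 0.284, 0.033], [0.283, -0.959, 0.03], [0.04, -0.019, -0.999]]
force: [-0.3, -0.4, -0.8]
opening: 0.087
```

send_rows(motion=[[[-0.4, 0.7, 5], 0], [[-0.4, 0.7, 4], 0], [[-0.4, 0.5, 2], 0], [[0, 0, 0], 0], [[0, 0, 0], 0]])

```text
time_s: 15.58
position: [0.5493, -0.1244, 0.0939]
tcp_rot: [[0.959, 0.283, 0.03], [0.282, -0.959, 0.031], [0.037, -0.021, -0.999]]
force: [0.3, -0.4, 1.8]
opening: 0.088
```

```bash
python3 pl.py P -62 -1.8 73 16.2 5; python3 dfit.py 8
```

```text
t 15.58 pos [ 549.3 -124.4   93.9] yaw 16.4 f [ 0.3 -0.4  1.8] op 0.088 target [ 549.4 -125.3   73. ] d [  0.   -0.8 -20.9]
[[-0.2, 0.2, 4.2], 0.001]
[[-0.2, 0.2, 4.2], 0.001]
[[-0.2, 0.2, 4.2], 0.001]
[[-0.2, 0.2, 4.2], 0.001]
[[-0.2, 0.2, 4.2], 0.001]
pos in frame [-62.8  -1.6  93.9]
[(np.int32(507), array([289., 137.])), (np.int32(275), array([369., 170.])), (np.int32(71), array([291., 166.]))]
blob 9 362 376 154 184 pred [360.44031349 151.51142711] [379.16197816 184.68068308]
off tool y,z [-0.65099975 19.25773782] 111.9296875
disc centre in P [-63.9  -0.9  74.8]
```

View pics/df8.png

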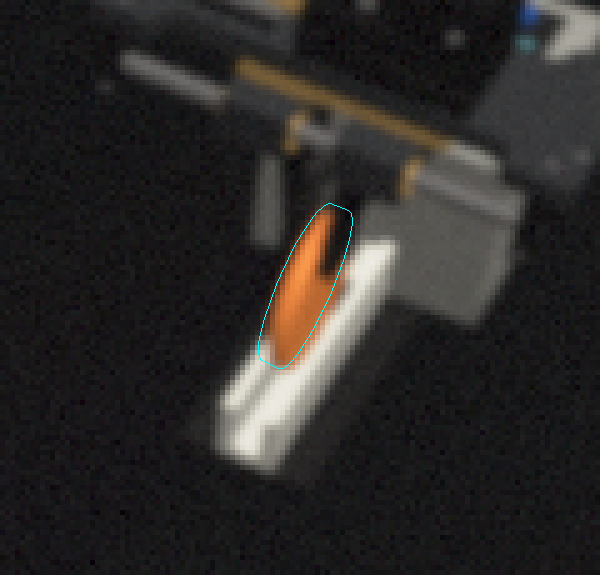

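```bash
python3 pl.py P -62 -1.8 73 16.2 1; python3 - <<'E'
from h import *
im=cv2.imread("pics/side8.png");o=cv2.resize(im,None,fx=8,fy=8,interpolation=3)
pose=(.5684,-.1843,np.radians(-73.8))
for y in(-12.5,-6.5,6.5,12.5):
    q=((proj('side',w(pose,[(-105,y,36),(18,y,36)]))+.5)*8).astype(int);cv2.line(o,q[0],q[1],(0,0,255),1)
cv2.imwrite("pics/z8.png",o[140*8:210*8,340*8:405*8])
E
```

```text
t 15.63 pos [ 549.4 -124.4   94. ] yaw 16.41 f [-0.4 -0.7 -0.3] op 0.09 target [ 549.4 -125.3   73. ] d [  0.   -0.8 -21. ]
[[-1.0, 1.2, 21.0], 0.004]
pos in frame [-62.8  -1.6  94. ]
```

View pics/z8.png

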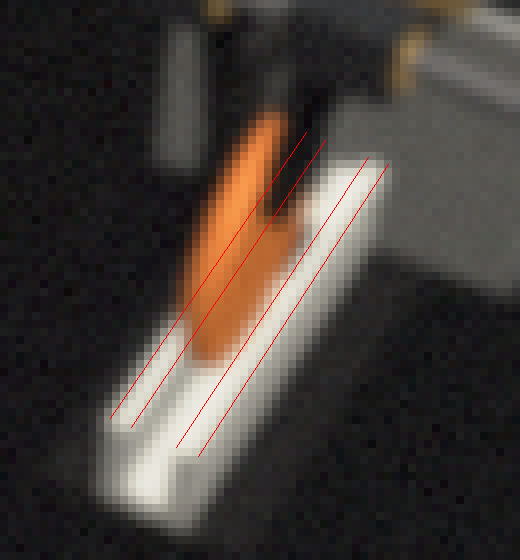

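send_rows(motion=[[[-0.2, 0.1, 2], 0], [[-0.2, 0.1, 2], 0], [[-0.1, 0.1, 2], 0], [[-0.1, 0.1, 2], 0], [[-0.1, 0.1, 2], 0]])

```text
time_s: 16.05
position: [0.5499, -0.1251, 0.0843]
tcp_rot: [[0.958, 0.283, 0.032], [0.283, -0.959, 0.03], [0.039, -0.02, -0.999]]
force: [0.2, 0.3, -1.2]
opening: 0.081
```

```bash
python3 pl.py P -62 -1.8 70 16.2 5; python3 dfit.py 9
```

```text
t 16.05 pos [ 549.9 -125.1   84.3] yaw 16.43 f [ 0.2  0.3 -1.2] op 0.081 target [ 549.4 -125.3   70. ] d [ -0.5  -0.2 -14.3]
[[-0.2, 0.1, 2.9], 0.001]
[[-0.2, 0.1, 2.9], 0.001]
[[-0.2, 0.1, 2.9], 0.001]
[[-0.2, 0.1, 2.9], 0.001]
[[-0.2, 0.1, 2.9], 0.001]
pos in frame [-62.1  -1.3  84.3]
[(np.int32(510), array([289., 137.])), (np.int32(240), array([369., 172.])), (np.int32(73), array([291., 166.]))]
blob 9 362 376 158 186 pred [360.01007903 154.88752514] [378.56874352 187.69157357]
off tool y,z [-0.03883427 16.32150221] 94.68359375
disc centre in P [-62.5  -0.7  67.6]
```

View pics/df9.png

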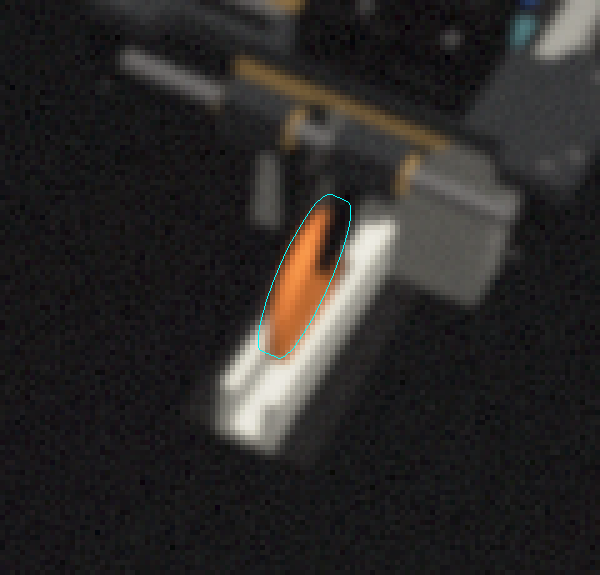

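send_rows(motion=[[[-0.2, 0, 2.2], 0], [[-0.2, 0, 2.2], 0], [[-0.2, 0, 2.2], 0], [[-0.1, 0, 2], 0], [[-0.1, 0, 1], 0]])

```text
time_s: 16.52
position: [0.5498, -0.125, 0.0734]
tcp_rot: [[0.959, 0.283, 0.033], [0.282, -0.959, 0.03], [0.04, -0.019, -0.999]]
force: [0.7, -0.2, -1.2]
opening: 0.087
```

```bash
python3 pl.py P -62 -1.8 70 16.2 5; python3 dfit.py 10
```

```text
t 16.52 pos [ 549.8 -125.    73.4] yaw 16.41 f [ 0.7 -0.2 -1.2] op 0.087 target [ 549.4 -125.3   70. ] d [-0.5 -0.2 -3.4]
[[-0.1, 0.0, 0.7], 0.001]
[[-0.1, 0.0, 0.7], 0.001]
[[-0.1, 0.0, 0.7], 0.001]
[[-0.1, 0.0, 0.7], 0.001]
[[-0.1, 0.0, 0.7], 0.001]
pos in frame [-62.1  -1.3  73.4]
[(np.int32(508), array([289., 137.])), (np.int32(185), array([368., 174.])), (np.int32(72), array([291., 166.]))]
blob 10 363 374 161 189 pred [359.50148858 158.60889328] [377.90980651 191.04757187]
off tool y,z [-1.49254024 14.03542423] 112.875
disc centre in P [-63.9  -0.8  59.2]
```

View pics/df10.png

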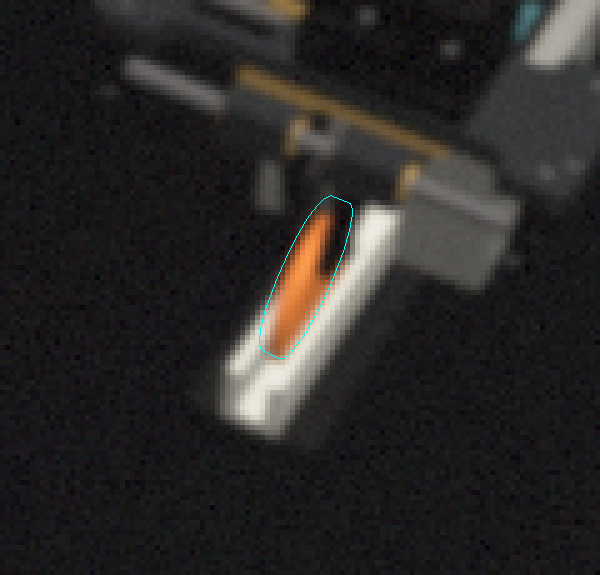

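send_rows(motion=[[[-0.1, 1, 0.5], 0], [[-0.1, 3, 0.5], 0], [[0, 4, 0], 0], [[0, 4, 0], 0], [[0, 4, 0], 0]])

```text
time_s: 16.98
position: [0.5542, -0.1404, 0.0717]
tcp_rot: [[0.958, 0.284, 0.032], [0.283, -0.959, 0.031], [0.039, -0.021, -0.999]]
force: [-0.2, 0.5, -1.1]
opening: 0.085
```

```bash
python3 pl.py P -12 -1.4 70 16.2 10
```

```text
t 16.98 pos [ 554.2 -140.4   71.7] yaw 16.44 f [-0.2  0.5 -1.1] op 0.085 target [ 563.7 -173.2   70. ] d [  9.5 -32.7  -1.7]
[[-0.0, 3.4, 0.1], 0.0]
[[-0.0, 3.4, 0.1], 0.0]
[[-0.0, 3.4, 0.1], 0.0]
[[-0.0, 3.4, 0.1], 0.0]
[[-0.0, 3.4, 0.1], 0.0]
[[-0.0, 3.4, 0.1], 0.0]
[[-0.0, 3.4, 0.1], 0.0]
[[-0.0, 3.4, 0.1], 0.0]
[[-0.0, 3.4, 0.1], 0.0]
[[-0.0, 3.4, 0.1], 0.0]
pos in frame [-46.1  -1.4  71.7]
```

send_rows(motion=[[[0, 3.4, 0], 0], [[0, 3.4, 0], 0], [[0, 3.4, 0], 0], [[0, 3.4, 0], 0], [[0, 3.4, 0], 0]])

```text
time_s: 17.4
position: [0.5598, -0.1596, 0.0714]
tcp_rot: [[0.959, 0.283, 0.032], [0.282, -0.959, 0.031], [0.04, -0.02, -0.999]]
force: [0.4, 0.6, -0.6]
opening: 0.085
```

send_rows(motion=[[[0, 3, 0], 0], [[0, 3, 0], 0], [[0, 2, 0], 0], [[0, 1, 0], 0], [[0, 0, 0], 0]])

```text
time_s: 17.82
position: [0.5631, -0.1701, 0.0712]
tcp_rot: [[0.959, 0.282, 0.033], [0.281, -0.959, 0.03], [0.041, -0.02, -0.999]]
force: [1.7, 1.3, -0.6]
opening: 0.087
```

```bash
python3 pl.py P -2 -1.4 70 16.2 5; python3 dfit.py 11
```

```text
t 17.82 pos [ 563.1 -170.1   71.2] yaw 16.36 f [ 1.7  1.3 -0.6] op 0.087 target [ 566.5 -182.8   70. ] d [  3.4 -12.6  -1.2]
[[-0.1, 2.6, 0.2], 0.001]
[[-0.1, 2.6, 0.2], 0.001]
[[-0.1, 2.6, 0.2], 0.001]
[[-0.1, 2.6, 0.2], 0.001]
[[-0.1, 2.6, 0.2], 0.001]
pos in frame [-15.1  -1.1  71.2]
[(np.int32(509), array([289., 137.])), (np.int32(168), array([378., 161.])), (np.int32(73), array([291., 166.]))]
blob 9 372 383 148 175 pred [368.93740916 145.93990544] [386.61878358 177.48045979]
off tool y,z [-0.87207413 13.31777954] 106.546875
disc centre in P [-16.3  -0.6  57.9]
```

View pics/df11.png

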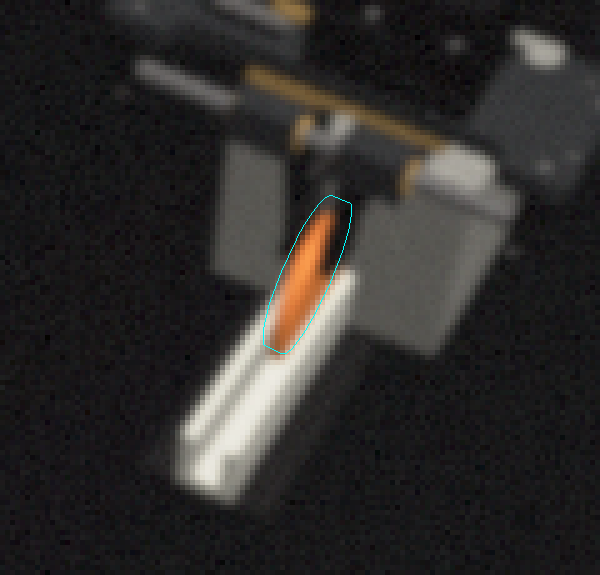

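send_rows(motion=[[[0, 2, 0], 0], [[0, 2, 0], 0], [[0, 2, 0], 0], [[0, 2, 0], 0], [[0, 1, 0], 0]])

```text
time_s: 18.28
position: [0.5657, -0.1785, 0.071]
tcp_rot: [[0.958, 0.283, 0.033], [0.282, -0.959, 0.031], [0.04, -0.02, -0.999]]
force: [0.3, 1.3, -2.0]
opening: 0.091
```

```bash
python3 pl.py P -2 -1.4 70 16.2 5
```

```text
t 18.28 pos [ 565.7 -178.5   71. ] yaw 16.42 f [ 0.3  1.3 -2. ] op 0.091 target [ 566.5 -182.8   70. ] d [ 0.8 -4.3 -1. ]
[[-0.1, 0.9, 0.2], 0.001]
[[-0.1, 0.9, 0.2], 0.001]
[[-0.1, 0.9, 0.2], 0.001]
[[-0.1, 0.9, 0.2], 0.001]
[[-0.1, 0.9, 0.2], 0.001]
pos in frame [-6.3 -1.  71. ]
```

send_rows(motion=[[[0, 1, 0], 0], [[0, 1, 0], 0], [[0, 1, 0], 0], [[0, 1, 0], 0], [[0, 0.5, 0], 0]])

```text
time_s: 18.7
position: [0.567, -0.1828, 0.0709]
tcp_rot: [[0.959, 0.283, 0.032], [0.282, -0.959, 0.032], [0.04, -0.022, -0.999]]
force: [1.6, 2.8, 0.7]
opening: 0.09
```

```bash
python3 pl.py P -2 -1.4 68 16.2 5;python3 dfit.py 12
```

```text
t 18.7 pos [ 567.  -182.8   70.9] yaw 16.38 f [1.6 2.8 0.7] op 0.09 target [ 566.5 -182.8   68. ] d [-0.5  0.  -2.9]
[[-0.1, -0.0, 0.6], 0.001]
[[-0.1, -0.0, 0.6], 0.001]
[[-0.1, -0.0, 0.6], 0.001]
[[-0.1, -0.0, 0.6], 0.001]
[[-0.1, -0.0, 0.6], 0.001]
pos in frame [-1.8 -1.  70.9]
[(np.int32(508), array([289., 137.])), (np.int32(171), array([380., 157.])), (np.int32(71), array([291., 166.]))]
blob 12 374 386 145 172 pred [371.45483903 142.38598578] [388.92977442 173.70735965]
off tool y,z [-2.44422555 14.55517006] 98.14453125
disc centre in P [-4.6 -0.3 56.4]
```

View pics/df12.png

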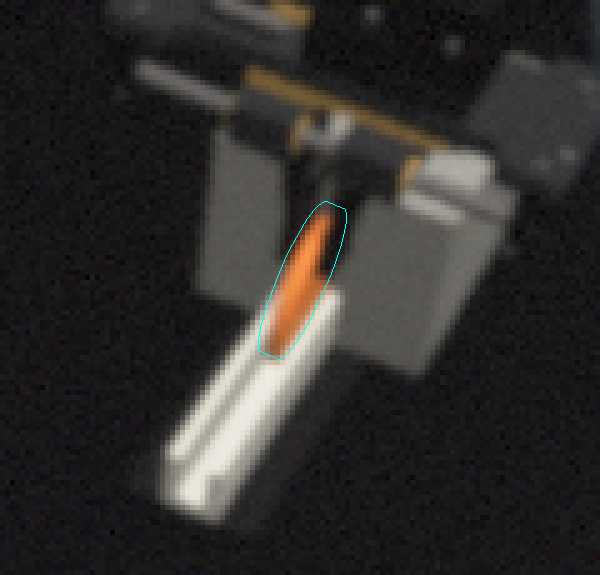

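send_rows(motion=[[[0, 0, 0.8], 0], [[0, 0, 0.8], 0], [[0, 0, 0.8], 0], [[0, 0, 0.8], 0], [[0, 0, 0.5], 0]])

```text
time_s: 19.17
position: [0.5671, -0.1826, 0.0683]
tcp_rot: [[0.958, 0.283, 0.033], [0.282, -0.959, 0.031], [0.04, -0.021, -0.999]]
force: [-1.6, 1.7, 5.6]
opening: 0.091
```

```bash
python3 pl.py P -2 -1.4 68 16.2 1
```

```text
t 19.17 pos [ 567.1 -182.6   68.3] yaw 16.42 f [-1.6  1.7  5.6] op 0.091 target [ 566.5 -182.8   68. ] d [-0.6 -0.1 -0.3]
[[-0.6, -0.0, 0.3], 0.004]
pos in frame [-2.  -0.8 68.3]
```

send_rows(motion=[[[0, 0, 0], 0], [[0, 0, 0], 0], [[0, 0, 0], 0], [[0, 0, 0], 0], [[0, 0, 0], 0]], gripper=0.0)

```text
time_s: 19.58
position: [0.5668, -0.1839, 0.0681]
tcp_rot: [[0.958, 0.284, 0.033], [0.283, -0.959, 0.029], [0.039, -0.019, -0.999]]
force: [-0.7, 0.5, -0.2]
opening: 0.381
```

send_rows(motion=[[[0, 0, 0], 0], [[0, 0, 0], 0], [[0, 0, 0], 0], [[0, 0, 0], 0], [[0, 0, 0], 0]])

```text
time_s: 20.0
position: [0.5666, -0.1841, 0.0676]
tcp_rot: [[0.958, 0.284, 0.032], [0.283, -0.959, 0.029], [0.039, -0.019, -0.999]]
force: [-0.1, -0.3, 0.1]
opening: 0.763
```

```bash
python3 pl.py P -2 -1.4 68 16.2 1;python3 - <<'E'
from rig import *
import cv2
im=capture("side")["image"];cv2.imwrite("pics/s13.png",im)
cv2.imwrite("pics/z13.png",cv2.resize(im[110:220,320:440],None,fx=5,fy=5,interpolation=3))
E
```

```text
t 20.0 pos [ 566.6 -184.1   67.6] yaw 16.44 f [-0.1 -0.3  0.1] op 0.763 target [ 566.5 -182.8   68. ] d [-0.1  1.3  0.4]
[[0.3, -1.3, -0.3], 0.004]
pos in frame [-0.7 -1.7 67.6]
```

View pics/z13.png

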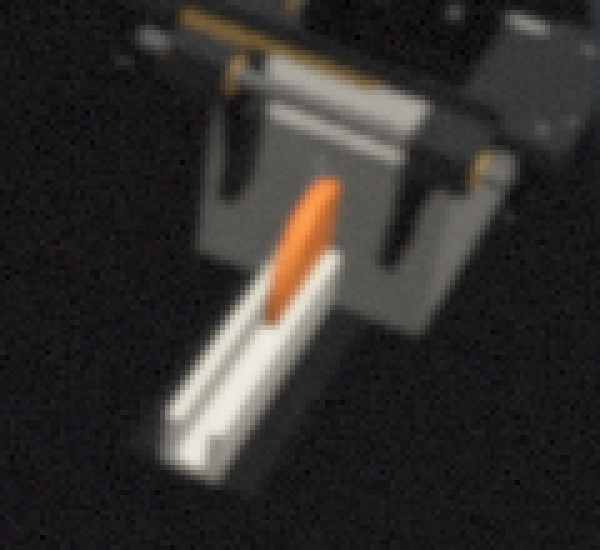

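send_rows(motion=[[[0.3, -1, -8], 0], [[0.4, -1, -12], 0], [[0.4, -1, -14], 0], [[0.4, -1, -14], 0], [[0.4, -1, -14], 0]])

```text
time_s: 20.47
position: [0.5629, -0.1792, 0.1318]
tcp_rot: [[0.959, 0.284, 0.026], [0.283, -0.959, 0.033], [0.034, -0.024, -0.999]]
force: [-0.2, 0.6, 0.2]
opening: 0.995
```

send_rows(motion=[[[0.4, -8, -14], 0], [[0.4, -15, -12], 0], [[0, -20, -8], 0], [[0, -20, -4], 0], [[0, -20, 0], 0]])

```text
time_s: 20.88
position: [0.5436, -0.1038, 0.1837]
tcp_rot: [[0.959, 0.279, 0.043], [0.278, -0.96, 0.023], [0.048, -0.01, -0.999]]
force: [0.3, 0.4, 0.6]
opening: 1.003
```

send_rows(motion=[[[0, -25, 0], 0], [[0, -25, 0], 0], [[0, -25, 0], 0], [[0, -25, 0], 0], [[0, -15, 0], 0]])

```text
time_s: 21.3
position: [0.5108, 0.0115, 0.1926]
tcp_rot: [[0.959, 0.277, 0.053], [0.277, -0.961, 0.02], [0.057, -0.005, -0.998]]
force: [-0.1, -0.8, 0.0]
opening: 0.999
```

```bash
python3 - <<'E'
from rig import *
from h import *
pose=(.5684,-.1843,np.radians(-73.8));t=np.linspace(0,2*np.pi,60);tiles=[]
for c in("side","top"):
    im=capture(c)["image"];cv2.imwrite(f"pics/{c}14.png",im)
    o=cv2.resize(im,None,fx=6,fy=6,interpolation=3)
    for xo,zo,col in((0,45,(255,255,0)),):
        X=[(xo+35*np.cos(a),e,zo+35*np.sin(a)) for a in t for e in(-4,4)]
        h=cv2.convexHull(((proj(c,w(pose,X))+.5)*6).astype(np.int32));cv2.polylines(o,[h],True,col,1)
    u=proj(c,w(pose,[(0,0,45)]))[0].astype(int);cv2.imwrite(f"pics/{c}14z.png",o[(u[1]-45)*6:(u[1]+45)*6,(u[0]-55)*6:(u[0]+55)*6])
    print(c,[(round(q['p'],2),np.round(q['xy'],1)) for q in place_of(c,"amber_disc_center")],u)
s=bot.read_state();print(s['time_s'],s['position'],s['force'])
E
```

```text
side [(0.37, array([268. , 287.6]))] [380 160]
top [(0.67, array([416.4, 201.3])), (0.46, array([231.4, 232.3]))] [414 197]
21.5 [0.51267435 0.00919937 0.19238172] [0.66786342 0.58927788 0.67398777]
```

View pics/side14z.png

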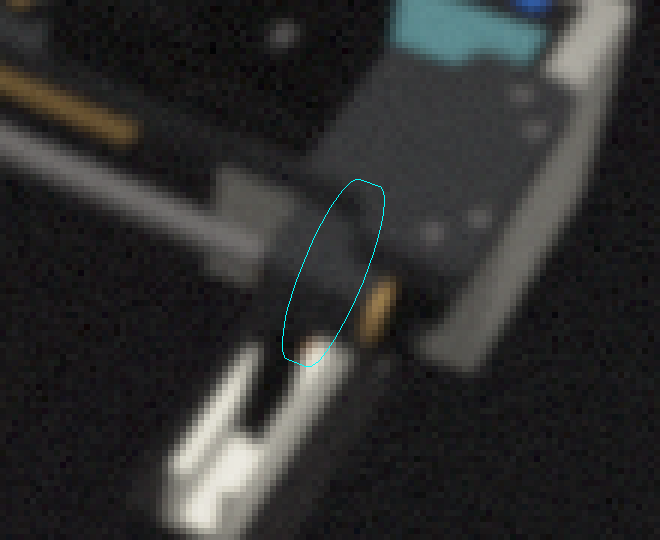

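View pics/top14z.png

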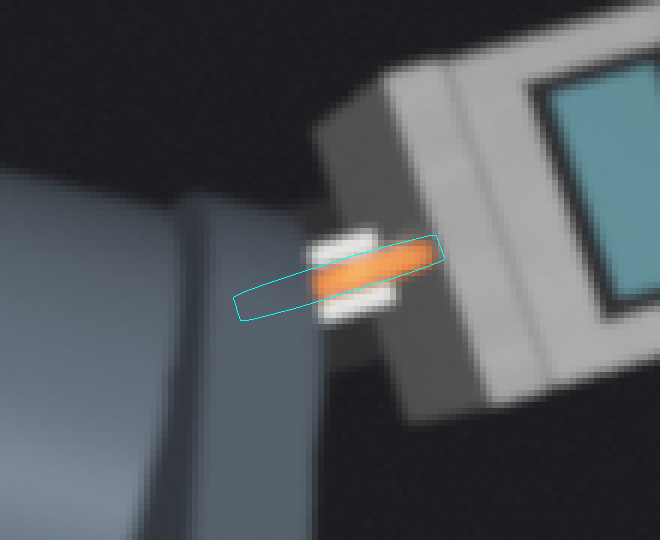

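send_rows(motion=[[[0, -25, -3], 0], [[0, -30, -3], 0], [[0, -30, -3], 0], [[0, -30, -3], 0], [[0, -25, -3], 0]])

```text
time_s: 21.92
position: [0.481, 0.1371, 0.2097]
tcp_rot: [[0.963, 0.261, 0.065], [0.261, -0.965, 0.013], [0.066, 0.004, -0.998]]
force: [0.8, -0.4, -0.3]
opening: 1.002
```

send_rows(motion=[[[0, -20, 0], 0], [[0, -20, 0], 0], [[0, -15, 0], 0], [[0, 0, 0], 0], [[0, 0, 0], 0]])

```text
time_s: 22.33
position: [0.4704, 0.192, 0.2123]
tcp_rot: [[0.963, 0.26, 0.072], [0.259, -0.966, 0.014], [0.073, 0.006, -0.997]]
force: [0.6, -0.3, 0.1]
opening: 1.001
```

```bash
cat > fin.py <<'E'
from rig import *
from h import *
import sys
from scipy.optimize import minimize
n=sys.argv[1]
t=np.linspace(0,2*np.pi,60);tiles=[]
for c in("side","top"):
    im=capture(c)["image"];cv2.imwrite(f"pics/{c}{n}.png",im)
    o=cv2.resize(im,None,fx=6,fy=6,interpolation=3)
    pose=(.5684,-.1843,np.radians(-73.8))
    for xo,zo,col in((0,45,(255,255,0)),):
        X=[(xo+35*np.cos(a),e,zo+35*np.sin(a)) for a in t for e in(-4,4)]
        h=cv2.convexHull(((proj(c,w(pose,X))+.5)*6).astype(np.int32));cv2.polylines(o,[h],True,col,1)
    u=proj(c,w(pose,[(0,0,45)]))[0].astype(int);cv2.imwrite(f"pics/{c}{n}z.png",o[(u[1]-45)*6:(u[1]+45)*6,(u[0]-55)*6:(u[0]+55)*6])
s=bot.read_state();print(s['time_s'],s['position'],s['force'])
E
python3 fin.py 15
```

```text
22.4333 [0.47041117 0.1914581  0.21215792] [ 0.75256786 -0.17784683  0.28799495]
```

View pics/side15z.png

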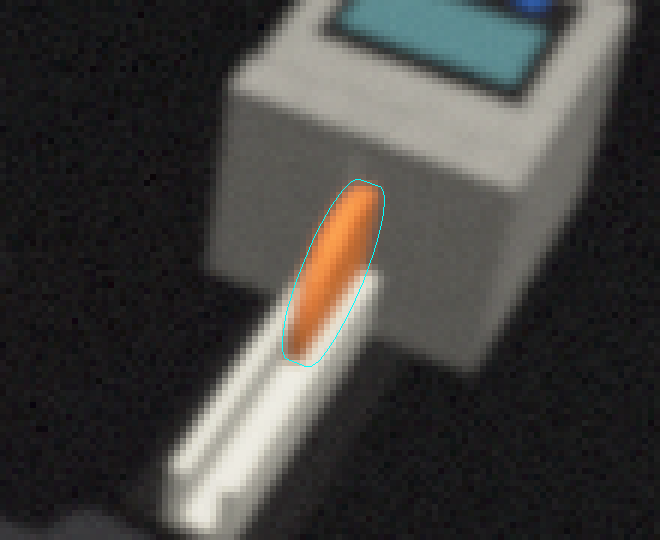

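View pics/top15z.png

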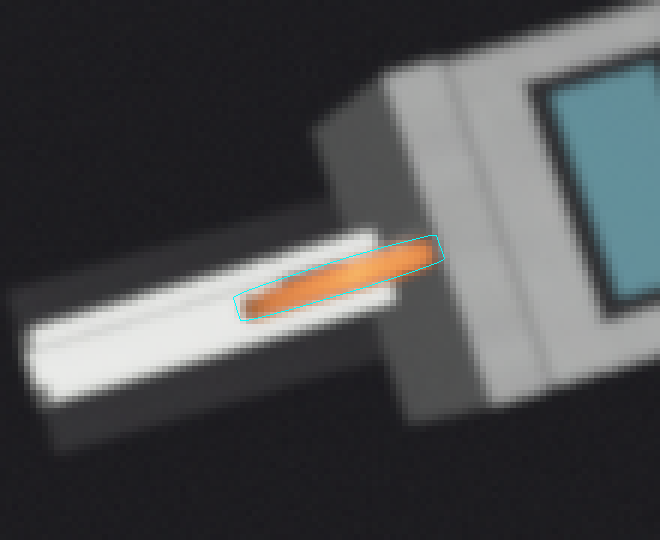

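```bash
python3 - <<'E'
import cv2,numpy as np
from h import *
from scipy.optimize import minimize
a=cv2.imread("pics/top0.png");b=cv2.imread("pics/top15.png")
for im in(a,b):
    hsv=cv2.cvtColor(im,cv2.COLOR_BGR2HSV);m=cv2.inRange(hsv,(55,90,90),(85,255,255));k,l,st,ce=cv2.connectedComponentsWithStats(m)
    print([(st[i,4],ce[i].round(1)) for i in range(1,k) if st[i,4]>200])
pose=(.5684,-.1843,np.radians(-73.8));t=np.linspace(0,2*np.pi,60)
for z in(45,47):
  for x in(-3,-1.5,0,1.5,3):
    s=[]
    for c in K:
        hsv=cv2.cvtColor(cv2.imread(f"pics/{c}15.png"),cv2.COLOR_BGR2HSV);ob=cv2.inRange(hsv,(5,110,60),(22,255,255))
        X=[(x+35*np.cos(q),e,z+35*np.sin(q)) for q in t for e in(-4,4)]
        mm=np.zeros((1600,2560),np.float32);fill(mm,proj(c,w(pose,X)));mm=cv2.resize(mm,(640,400),interpolation=3)
        u=proj(c,w(pose,[(0,0,45)]))[0].astype(int);sl=np.s_[u[1]-40:u[1]+40,u[0]-30:u[0]+30]
        s.append(float(abs(mm[sl]-(ob[sl]>0)).sum()))
    print(z,x,np.round(s,1))
v=np.vstack([a,b])[:, :]
cv2.imwrite("pics/cmp.png",np.vstack([cv2.resize(a[80:340,150:640],(560,297)),cv2.resize(b[80:340,150:640],(560,297))]))
E
```

```text
[(np.int32(1632), array([215.8, 153.7])), (np.int32(847), array([254.3, 229.6])), (np.int32(1858), array([246.3, 308.5]))]
[(np.int32(1633), array([215.8, 153.7])), (np.int32(849), array([254.3, 229.6])), (np.int32(1679), array([248.3, 308.8]))]
45 -3 [94.5 66. ]
45 -1.5 [92.  63.5]
45 0 [91.3 63.3]
45 1.5 [90.6 63. ]
45 3 [92.3 63.2]
47 -3 [90.7 66.9]
47 -1.5 [89.8 66.1]
47 0 [89.2 65.4]
47 1.5 [90.1 65.6]
47 3 [91.8 64.4]
```

View pics/cmp.png

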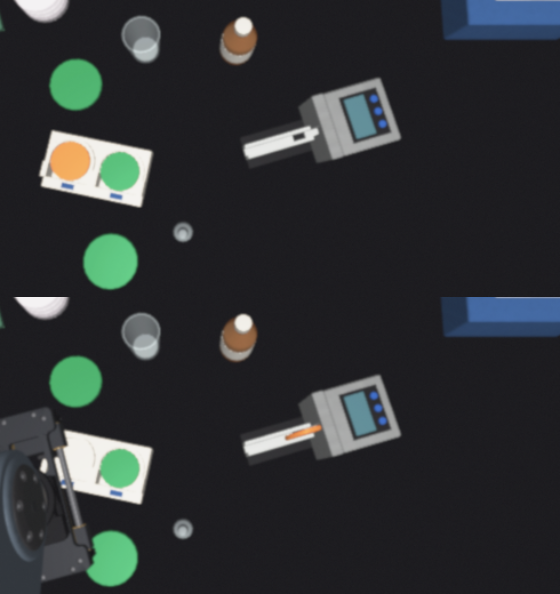

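```bash
python3 -c "
from rig import bot
print(bot.hand_in())"
```

```text
the job is handed in; nothing more can be done
None
```

The amber disc is standing in the photometer at its home position, let go, and the job was handed in at about 22.5 s of the 62 s allowed. `hand_in` gives no verdict.

**What I did:** I tipped the disc in the left pocket, gripped it upright and lifted it out. I lowered it into the groove, slid it into the slit still gripped, lowered it about 3 mm at the notch until it touched down, and released it.

**Last checks:**
- **Amber disc:** in both cameras it matches the outline projected for home, to within about 2 mm along the groove. The pictures could not tell a fully dropped height (45 mm) from 2 mm higher: the side view slightly favoured 47 mm, the top view 45 mm. Both are inside the 40–50 mm limit. The arm met contact as it lowered the disc at the notch, which fits a drop.
- **Green disc:** the one in the right pocket, the smallest of the three look-alikes. It has not moved in the top picture.
- **Bottle, beaker and stopper:** they look unmoved when the first and last top pictures are compared.
- **Robot:** clear of everything, with no contact force beyond noise.

**What went wrong on the way:** while the gripper closed on the leaning disc, the arm gave way by about 15 mm and tilted a few degrees. The disc was therefore gripped near its top instead of lower down. The tool stayed about 2 degrees off vertical while placing the disc.

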